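# Clear the shelf and ready the teaspoon under the spice grinder

## Robot

A 6-joint arm with a two-finger parallel gripper is mounted at the origin on the work surface. World frame = base frame: x ahead of the robot, y to its left, z up, the work surface at z = 0. Lengths are in m, angles in rad, forces in N, time in s.
With the tool pointing down it reaches from about 0.325 to 0.9 m from the base axis. Payload 3.5 kg.
Tool frame: the origin (TCP) lies on the centre line of the jaws, within the pads' length; the fingertips stand 8 mm ahead of it and the grasp point (between the pads) lies 11 mm behind it; z points along the fingers, x is the direction in which the jaws open and shut, and the axes are right-handed (so a half turn about z gives the same grasp; the last joint's range is limited). The gripper opens to 85 mm and grips with 20 to 120 N. Pads are 22 mm wide; open, the fingers measure 114 mm over their backs; the gripper's body (76 mm by 85 mm) begins 54 mm behind the grasp point. The pads swing forward as they close: fully open they stand 13 mm farther back than shut.
Start: joints at [-1.435, 0.276, -0.026, 1.268, 0, 1.467], TCP at [0.148, -0.607, 0.239] pointing down, gripper open.
Joint ranges: [-3.12, 3.12], [-0.85, 1.88], [-1.08, 1.24], [-1.95, 2.15], [-1.57, 1.53], [-3.14, 3.14]. Speed limits (rad/s): [2.57, 2.57, 3.14, 3.14, 3.14, 3.14].

## Interface

Orientations are given as a unit quaternion [x, y, z, w].
In Python, from rig import ctrl, optics gives the robot as it stands.
- The arm moves only by the tool send_rows, never from a script. Its argument "series" is a list of rows, each a list of 7 numbers: the finger opening in cm, from 0 to 8.54, then the shift along the world's x, y, z in cm, then the turn, a rotation vector about the world's x, y, z in rad. In form: [[hand, x, y, z, wx, wy, wz], ...]. A call has 1 to 8 rows; each row shifts and turns the commanded pose from where the row before left it; what a row does not reach is not made up. A row lasts 1/10 s, in which the tool goes at most 50 mm and 8.59 degrees, less where a joint would pass 70% of its speed; a pose out of reach is approached as far as the arm can. A call is refused whole if a number of a shift passes 5 or a number of a turn 0.15, either way. A call with a gripper value outside its range is refused whole. The fingers move at their own pace and stop on an object; "grip_force" is the grip in N (left out, the last holds). Time passes only in rows, so rows that do not move let the fingers close. It gives the time, the measured TCP pose, the force and the opening at its end, in the units of the state.
- ctrl.sense(): the state, without advancing time (a new reading comes with each control period).
- optics.capture(name): name is "scene" or "top" or "wrist"; returns a dict with "pixels" (400x640x3 uint8, red, green, blue), "mtx" (3x3 intrinsics, pixels), "R" (3x3) and "t" (3): a world point X has camera coordinates R X + t; the wrist camera has in their place "T_tool_cam" (4x4, takes a point from camera to tool coordinates, whose origin is the TCP and whose axes are the tool frame's). Camera axes: x right, y down, z forward; pixel columns grow to the right and rows downward; lengths in m; the calibration is good to about 2 mm. A picture is of the moment at which its call begins: read the wrist's pose just before it. There is no depth.
- ctrl.sign_off(): hands the job in, once; it reports no verdict.
The state is a dict: "time": time; "joint_pos": joint angles; "joint_vel": joint speeds; "tau": joint torques, N m; "tcp_pos": TCP position; "orientation": TCP orientation; "contact_force": force on the tool from outside, world axes, zero at the start; "torque": the same for the moment, N m; "gripper_width": opening from 0.0 (shut) to 1.0 (fully open).
Only numpy, scipy, OpenCV 4.12 (cv2) and the standard library are available. Lean on these libraries where they do the work, as an engineer would, in place of code of your own. Each camera call takes 0.05 s, during which the arm holds its last target.

## Task

Clear the shelf for grinding: set the wooden citrus reamer down flat inside the wooden utensil tray and the lime down in the white fruit bowl, placing them rather than dropping them. Then draw the teaspoon out of its slanted rest, turn it level with its bowl facing up, and hold the bowl about 3 cm below the grinder's spout and centred under it. Keep clear of the grinder, leave the blue jars standing where they are, and finish while still holding the spoon there, gripped and still.

Things in the scene. Friction and masses are not known exactly. Their poses are not given: they have to be found in the camera images.
- reamer: turned pale-wood citrus reamer, loose, 149 mm long, 40 mm at its widest, lying level on the shelf (axis 20 mm up). Origin on its axis, mid-handle; handle waist 26 mm in diameter from x = -25 to +22 mm. +x points to the ribbed conical head (tip at x = +89 mm); the thick eight-sided knob end is at x = -60 mm. About 0.06 kg.
- lime: whole green lime, loose and rigid, 62 mm long along its x axis, 46 mm in diameter, lying on its side on the shelf. Origin at its centre (23 mm above the shelf at the start). About 0.08 kg; it can roll.
- tray: open wooden utensil tray, fixed to the shelf, outside 120 mm along its x and 210 mm along its y, 32 mm high, walls 6 mm, floor 6 mm thick or less. Origin at the centre of its underside; z up. The reamer fits inside lying along the tray's y. May stand left or right (it changes places with the bowl).
- bowl: open white ceramic fruit bowl, fixed to the shelf, 156 mm across the rim, 50 mm high, inner floor 6 mm above the shelf and about 70 mm across, sides flaring. Origin at the centre of its underside; z up.
- teaspoon: steel teaspoon, loose, 0.04 kg. Origin at the centre of its round bowl's rim; +x towards the bowl's tip, +z out of the bowl's hollow (up when level and facing up). Bowl 34 mm across, 11 mm deep; straight handle 12 mm wide (y), 6 mm thick (z = -6 to 0), from x = -15 to -154 mm. Starts in its rest bowl end down, sloping about 50 degrees, handle rising towards the robot.
- spoon_grip (a point): a good place to grip the teaspoon: mid-handle, 105 mm behind the bowl's centre (x = -105 mm in the spoon's frame), about 50 mm clear of the rest's mouth and about 125 mm above the shelf at the start; its axes are the spoon's. In the rest the hollow of the bowl faces up and away from the robot.
- spoon_rest: wooden spoon rest, fixed: a 130 x 85 mm foot with a slanted covered slot that takes the spoon's bowl end; up to 107 mm high. Origin at the centre of its underside, z up; the slot runs down at 56 degrees towards +x (away from the robot) and opens up and towards -x. Slot inside: 72 mm long, 44 wide, 28 high.
- rest_mouth (a point): middle of the mouth of the rest's slot, about 98 mm above the shelf. Draw the spoon out along its own handle (-x of the spoon) by 80 mm or more.
- grinder_spout (a point): middle of the lower end of the spice grinder's spout, 200 mm above the shelf, axes as the grinder's. The spout is 19 mm across at its end and widens to a body 67 mm in diameter 30 mm higher up. The space below the spout and on the robot's side is free.
- grinder: spice grinder with a turning knob on top (363 mm high), fixed, carried by a bracket from a narrow plaster pier that stands on the shelf. Origin on the shelf straight below the spout, z up. The pier stands at its +y side: x = -35 to +45 mm, y = +74 to +111 mm, 354 mm high; the bracket joins it 60 mm or more above the spout's end.
- jar0: blue-glazed ceramic jar with a knobbed, cork-lined lid, 80 mm across, 109 mm tall, about 0.4 kg, standing loose on the shelf beside the work; a bystander. Origin at the centre of its underside, z up.
- jar1: blue-glazed ceramic jar with a knobbed, cork-lined lid, 80 mm across, 109 mm tall, about 0.4 kg, standing loose on the shelf beside the work; a bystander. Origin at the centre of its underside, z up.
- jar2: blue-glazed ceramic jar with a knobbed, cork-lined lid, 80 mm across, 109 mm tall, about 0.4 kg, standing loose on the shelf beside the work; a bystander. Origin at the centre of its underside, z up.

How it is judged:
On the way, in this order (a step that is already met when the one before it is completed fails the run):
1. the reamer lies in the tray and the lime in the bowl, both let go, while the teaspoon is still in its rest (x of reamer in the frame of tray between -0.045 and 0.045 m and y of reamer in the frame of tray between -0.08 and 0.08 m and z of reamer in the frame of tray between 0.01 and 0.036 m and horizontal distance between lime and bowl below 0.045 m and z of lime in the frame of bowl between 0.015 and 0.05 m and contact force between each of reamer, lime and the fingers below 0.1 N and linear speed of each of reamer, lime below 0.05 m/s and distance between teaspoon and rest_mouth below 0.075 m and z of teaspoon in the frame of rest_mouth below -0.02 m), for 0.2 s.
2. the teaspoon is drawn out of its rest and held up clear of it (distance of teaspoon from where it was at the start of the episode above 0.07 m and height (world z) of teaspoon above 0.09 m and contact force between teaspoon and the fingers above 0.5 N and contact force between teaspoon and spoon_rest below 0.1 N), for 0.2 s.
At the end, for the whole second after the job is handed in: Reamer lying inside the tray, lime inside the bowl, let go and at rest; the teaspoon gripped and still, level and bowl up within 0.22 rad, its rim centre 8 to 60 mm below the spout's end and within 14 mm sideways, touching neither grinder nor rest (x of reamer in the frame of tray between -0.045 and 0.045 m and y of reamer in the frame of tray between -0.08 and 0.08 m and z of reamer in the frame of tray between 0.01 and 0.036 m and horizontal distance between lime and bowl below 0.045 m and z of lime in the frame of bowl between 0.015 and 0.05 m and contact force between each of reamer, lime and the fingers below 0.1 N and linear speed of each of reamer, lime below 0.05 m/s and horizontal distance between teaspoon and grinder_spout below 0.014 m and z of teaspoon in the frame of grinder_spout between -0.06 and -0.008 m and angle between teaspoon's own z axis and vertical below 0.22 rad and contact force between teaspoon and the fingers above 1 N and contact force between teaspoon and grinder below 0.1 N and contact force between teaspoon and spoon_rest below 0.1 N and linear speed of teaspoon below 0.03 m/s and angular speed of teaspoon below 0.3 rad/s); the arm keeps its last pose, push and grip.
It fails at once if a blue jar is pushed more than 25 mm or tipped (distance of any of jar0, jar1, jar2 from where it was at the start of the episode above 0.025 m or angle between any of jar0, jar1, jar2's own z axis and vertical above 0.3 rad).
It fails at once if the grinder is touched with more than 3 N (contact force between anything else and grinder above 3 N).
It fails at once if the lime or the reamer is dropped from a height or thrown ((linear speed of lime above 1.1 m/s and contact force between lime and the fingers below 0.05 N) or (linear speed of reamer above 1.1 m/s and contact force between reamer and the fingers below 0.05 N)).
It also fails if it takes over 72 s, if anything falls off the work surface, if the arm or the gripper's body presses on something with over 40 N, if the wrist force passes 120 N, or if a joint passes its speed limit or range.

## Working session

There is one attempt and no reset: what is moved stays moved. The work goes in short steps, Python scripts to look and compute and a tool call to move; the robot and the scene stay as the last step left them, time stands still between calls to the robot, and variables do not carry over. Pictures are saved under pics/ and viewed, and the job is handed in when it is done.

Besides the shell and the picture viewer there is one more tool, called after ">>>" by a JSON object that holds its "fn" and its "kwargs", one argument or row to a line. send_rows: Moves the arm, as the interface text tells. Its arguments: {"type":"object","properties":{"series":{"type":"array","items":{"type":"array","items":{"type":"number"}}},"grip_force":{"type":"number"}},"required":["series"]}

```bash
mkdir -p pics; ls; python3 - <<'E'
from rig import ctrl, optics
import cv2,numpy as np
print(ctrl.sense())
for n in ["scene","top","wrist"]:
    c=optics.capture(n); cv2.imwrite(f"pics/{n}0.png",c["pixels"][:,:,::-1])
    print(n,{k:np.round(v,4).tolist() for k,v in c.items() if k!="pixels"})
E
```

```text
pics
{'time': 0.0, 'joint_pos': array([-1.43539322e+00,  2.77133188e-01, -2.79212894e-02,  1.26798559e+00,
       -3.43427237e-05,  1.46741129e+00]), 'joint_vel': array([ 0.00040778,  0.00044456, -0.00034979, -0.00159086,  0.00049258,
       -0.00106538]), 'tau': array([ 9.09519877e-04, -4.45514452e+01,  2.95198989e+01,  1.64208992e-02,
       -1.00701056e-04, -4.65106407e-07]), 'tcp_pos': array([ 0.14771302, -0.60649597,  0.23814052]), 'orientation': array([ 7.86296320e-01, -6.17848556e-01, -8.17826626e-04, -7.68147474e-04]), 'contact_force': array([-0.18484958,  0.57928313,  0.82151568]), 'torque': array([ 0.01277031,  0.04985841, -0.02359243]), 'gripper_width': 0.9967004385771493}
scene {'mtx': [[401.808, 0.0, 312.0556], [0.0, 401.808, 200.584], [0.0, 0.0, 1.0]], 'R': [[0.4546, 0.8907, -0.0012], [0.7211, -0.3688, -0.5865], [-0.5229, 0.2658, -0.8099]], 't': [-0.2786, -0.3319, 1.3671]}
top {'mtx': [[434.3092, 0.0, 321.9178], [0.0, 434.3092, 197.5877], [0.0, 0.0, 1.0]], 'R': [[-0.0078, -1.0, -0.0029], [-0.9816, 0.0082, -0.1908], [0.1908, 0.0014, -0.9816]], 't': [0.0003, 0.5807, 1.1378]}
wrist {'mtx': [[325.4775, 0.0, 314.5875], [0.0, 325.4775, 195.7087], [0.0, 0.0, 1.0]], 'T_tool_cam': [[1.0, -0.0006, -0.0001, -0.0006], [0.0006, 0.9494, 0.3141, -0.0797], [-0.0001, -0.3141, 0.9494, -0.1354], [0.0, 0.0, 0.0, 1.0]]}
```

View pics/scene0.png

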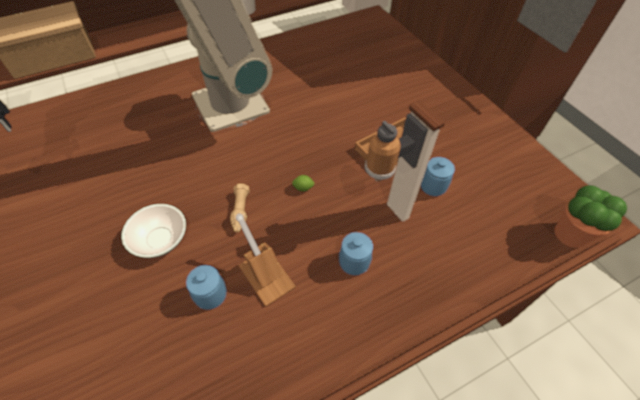

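View pics/top0.png

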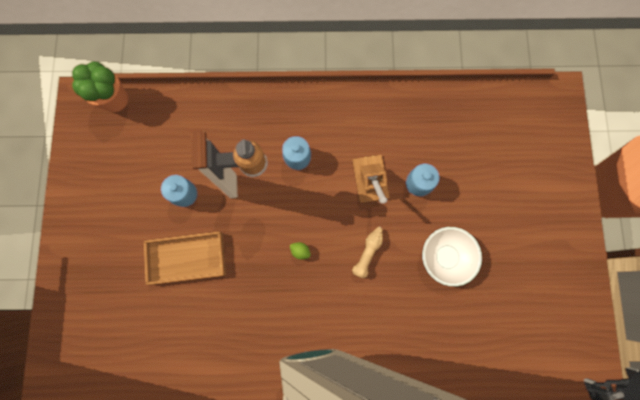

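View pics/wrist0.png

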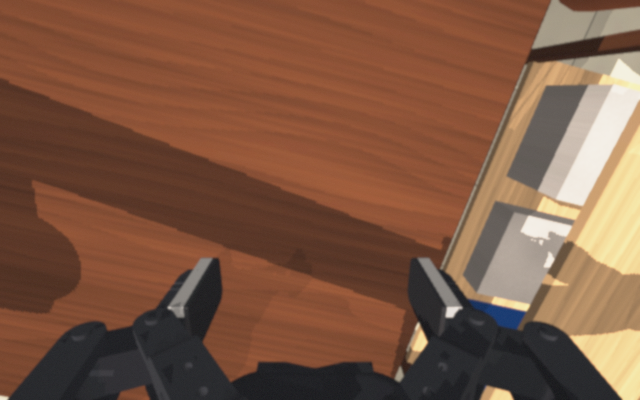

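The top view shows the tray at (185,258), bowl (452,257), lime (300,251), reamer (370,252), rest with spoon (372,180), grinder (247,157) and jars at (296,152), (424,180) and (179,191). Next I'll zoom in and segment them.

```bash
cat > h.py <<'E'
from rig import ctrl, optics
import cv2,numpy as np
from scipy.spatial.transform import Rotation as Ro
def cap(n):
    s=ctrl.sense(); c=optics.capture(n)
    if n=="wrist":
        T=np.eye(4);T[:3,:3]=Ro.from_quat(s["orientation"]).as_matrix();T[:3,3]=s["tcp_pos"]
        W=T@c["T_tool_cam"]; c["R"]=W[:3,:3].T; c["t"]=-c["R"]@W[:3,3]
    return c
def plane(c,uv,z):
    d=c["R"].T@np.linalg.solve(c["mtx"],[uv[0],uv[1],1]); o=-c["R"].T@c["t"]
    return o+d*(z-o[2])/d[2]
def proj(c,X):
    p=c["mtx"]@(c["R"]@np.asarray(X,float)+c["t"]); return p[:2]/p[2]
def tri(c1,u1,c2,u2):
    P=[c["mtx"]@np.c_[c["R"],c["t"]] for c in(c1,c2)]
    X=cv2.triangulatePoints(P[0],P[1],np.array(u1,float).reshape(2,1),np.array(u2,float).reshape(2,1))
    X=(X[:3]/X[3]).ravel(); return X, [np.round(proj(c,X)-u,1).tolist() for c,u in((c1,u1),(c2,u2))]
def crop(c,x0,y0,x1,y1,f,name):
    cv2.imwrite("pics/"+name,cv2.resize(c["pixels"][y0:y1,x0:x1,::-1],None,fx=f,fy=f,interpolation=cv2.INTER_CUBIC))
E
python3 - <<'E'
from h import *
t=cap("top"); s=cap("scene")
crop(t,130,130,330,290,4,"t_left.png"); crop(t,330,130,490,290,3.7,"t_right.png")
crop(s,110,160,310,310,4,"s_left.png"); crop(s,280,90,470,290,3,"s_right.png")
E
```

```text
(no output)
```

View pics/t_left.png

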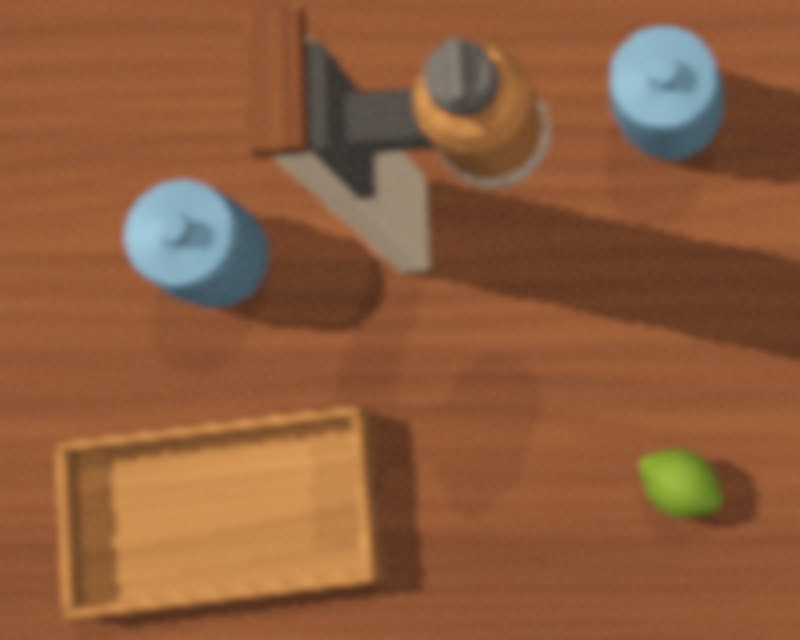

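View pics/t_right.png

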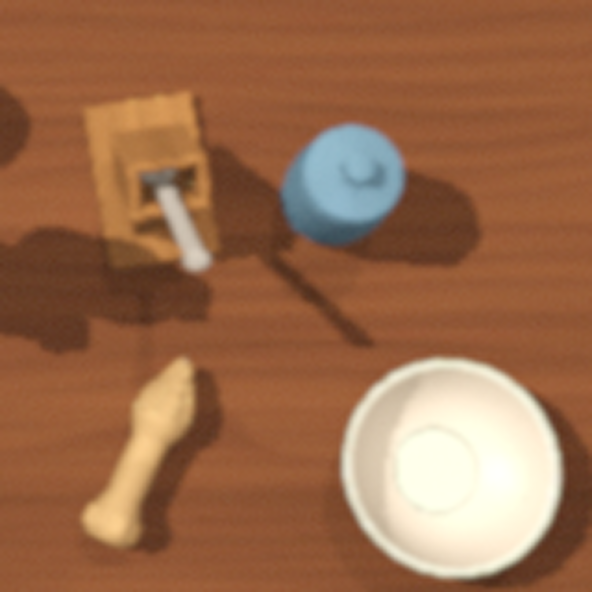

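View pics/s_left.png

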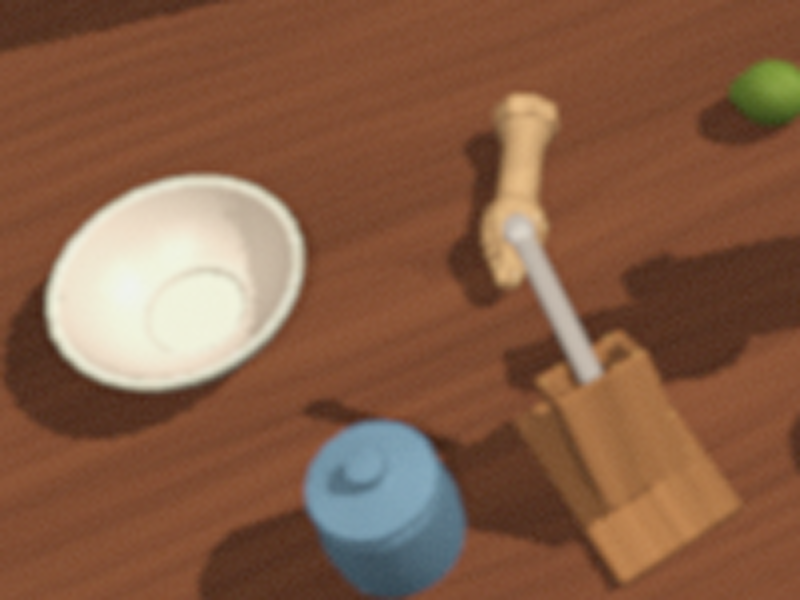

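View pics/s_right.png

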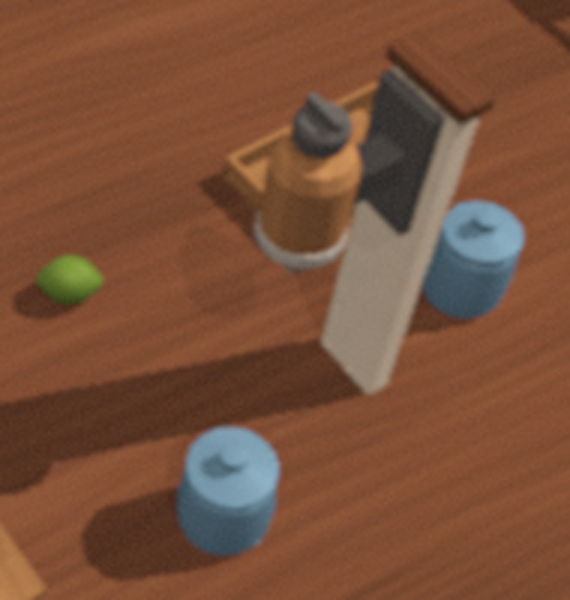

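```bash
python3 - <<'E'
from h import *
t=cap("top"); s=cap("scene")
np.set_printoptions(precision=4,suppress=True)
def mask(c,lo,hi,box):
    h=cv2.cvtColor(c["pixels"],cv2.COLOR_RGB2HSV); m=cv2.inRange(h,lo,hi); z=np.zeros_like(m); x0,y0,x1,y1=box; z[y0:y1,x0:x1]=m[y0:y1,x0:x1]
    n,l,st,ce=cv2.connectedComponentsWithStats(z); i=1+np.argmax(st[1:,4]); return (l==i).astype(np.uint8),ce[i],st[i]
for n,c,b in(("t",t,(280,230,320,270)),("s",s,(280,165,325,200))):
    m,ce,st=mask(c,(30,120,50),(60,255,255),b); print("lime",n,ce,st,plane(c,ce,.023))
    p=np.argwhere(m)[:,::-1]; w=np.array([plane(c,q,.023)[:2] for q in p]); e,v=np.linalg.eigh(np.cov(w.T)); print(" axis",v[:,1],np.degrees(np.arctan2(v[1,1],v[0,1])),np.sqrt(e)*4)
for n,c,b in(("t",t,(345,222,395,285)),):
    hh=cv2.cvtColor(c["pixels"],cv2.COLOR_RGB2HSV); print(hh[252,370],hh[200,340],hh[252,350])
    m,ce,st=mask(c,(8,40,150),(30,155,255),b); print("reamer",n,ce,st)
    p=np.argwhere(m)[:,::-1]; w=np.array([plane(c,q,.02)[:2] for q in p]); mu=w.mean(0); e,v=np.linalg.eigh(np.cov(w.T)); a=v[:,1]*np.sign(v[0,1]); pr=(w-mu)@a; print(mu,a,np.degrees(np.arctan2(a[1],a[0])),pr.min(),pr.max()); 
    mid=mu+a*(pr.max()-.089); print("origin",mid,"alt",mu+a*(pr.min()+.060))
    pe=(w-mu)@np.array([-a[1],a[0]])
    for k in np.arange(-.08,.08,.01):
        q=(pr>=k)&(pr<k+.01); 
        if q.sum(): print(round(k-(pr.max()-.089)+.005,3),round(pe[q].min(),4),round(pe[q].max(),4))
# bowl: ellipse rim
m,ce,st=mask(t,(0,0,170),(40,90,255),(410,215,495,295)); cn=max(cv2.findContours(m,0,2)[0],key=cv2.contourArea); el=cv2.fitEllipse(cn); print("bowl",el,plane(t,el[0],.05))
m,ce,st=mask(s,(0,0,150),(40,110,255),(110,190,200,270)); cn=max(cv2.findContours(m,0,2)[0],key=cv2.contourArea); el=cv2.fitEllipse(cn); print("bowl s",el,plane(s,el[0],.05))
# tray rim corners top crop px
T=[(62,447),(357,410),(376,582),(70,614)]
print("tray",[plane(t,(130+x/4,130+y/4),.032)[:2] for x,y in T])
print("knob",tri(t,(245.5,148.7),s,(386.7,131.7)))
print("pier base", plane(s,(404.3,220.7),0),plane(s,(387.7,205),0),plane(t,(237.3,197.5),0))
f=lambda x,y:(330+x/3.7,130+y/3.7); g=lambda x,y:(110+x/4,160+y/4)
print("spoon end",tri(t,f(197,260),s,g(518,230)))
print("spoon mouth",tri(t,f(167,190),s,g(588,372)))
print("rest foot s",[plane(s,g(*q),0.01) for q in((740,503),(622,583))])
print("rest foot t",[plane(t,f(*q),0.01) for q in((85,108),(192,93),(217,252),(112,268))])
for n,q in(("j0",(673,62)),("j2",(180,222))): print(n,plane(t,(130+q[0]/4,130+q[1]/4),.1))
print("j1",plane(t,f(350,172),.1))
E
```

```text
lime t [299.74 250.46] [290 243  20  16 250] [0.4389 0.058  0.023 ]
 axis [0.5067 0.8621] 59.55633321766545 [0.0419 0.0581]
lime s [302.6888 182.6722] [293 175  21  16 241] [0.439 0.059 0.023]
 axis [0.3111 0.9504] 71.87441566803481 [0.0551 0.0572]
[ 18 111 239] [ 10 162 104] [ 11 158 153]
reamer t [367.8672 251.8153] [351 226  32  52 693]
[ 0.4341 -0.1303] [ 0.8919 -0.4522] -26.887167071248314 -0.07303008938144961 0.08099907620141697
origin [ 0.427  -0.1267] alt [ 0.4225 -0.1244]
-0.067 -0.0125 0.0118
-0.057 -0.0211 0.0214
-0.047 -0.0225 0.0213
-0.037 -0.0202 0.0187
-0.027 -0.0156 0.0149
-0.017 -0.0147 0.0145
-0.007 -0.0137 0.0144
0.003 -0.014 0.0155
0.013 -0.0142 0.0141
0.023 -0.0168 0.0175
0.033 -0.0208 0.0223
0.043 -0.0222 0.0235
0.053 -0.0212 0.0221
0.063 -0.0189 0.0181
0.073 -0.0142 0.013
0.083 -0.0094 0.0091
bowl ((451.446533203125, 255.86248779296875), (57.03374099731445, 60.535099029541016), 139.3897247314453) [ 0.4193 -0.3515  0.05  ]
bowl s ((153.33934020996094, 229.83816528320312), (49.93622970581055, 66.6923828125), 65.8061294555664) [ 0.4231 -0.3519  0.05  ]
tray [array([0.4655, 0.4824]), array([0.4894, 0.2801]), array([0.3723, 0.2629]), array([0.3526, 0.4691])]
knob (array([0.6315, 0.1567, 0.3453]), [[-0.3, -0.1], [-0.4, 0.1]])
pier base [0.6653 0.2533 0.    ] [0.6011 0.2421 0.    ] [0.5939 0.2395 0.    ]
spoon end (array([ 0.5548, -0.1577,  0.1494]), [[-0.6, -0.2], [-0.9, 0.1]])
spoon mouth (array([ 0.6197, -0.1485,  0.0805]), [[-0.2, -0.1], [-0.3, 0.0]])
rest foot s [array([ 0.7048, -0.0929,  0.01  ]), array([ 0.7185, -0.1758,  0.01  ])]
rest foot t [array([ 0.7025, -0.0954,  0.01  ]), array([ 0.714 , -0.1798,  0.01  ]), array([ 0.5865, -0.1948,  0.01  ]), array([ 0.5746, -0.1135,  0.01  ])]
j0 [0.7164 0.0585 0.1   ]
j2 [0.6082 0.3864 0.1   ]
j1 [ 0.6272 -0.2789  0.1   ]
```

>>> {"fn": "send_rows", "kwargs": {
  "series": [
    [6,1.7,3,0,0,0,0.15],
    [6,1.7,3,0,0,0,0.15],
    [6,1.7,3,0,0,0,0.15],
    [6,1.7,3,0,0,0,0.15],
    [6,1.7,3,0,0,0,0.15],
    [6,1.7,3,0,0,0,0.15],
    [6,1.7,3,0,0,0,0.15],
    [6,1.7,3,0,0,0,0.15]
  ],
  "grip_force": 30
}}

```text
time: 1.15
tcp_pos: [0.2843, -0.366, 0.2394]
orientation: [0.998, -0.063, 0.0, 0.0]
contact_force: [0.3, -0.7, -0.0]
gripper_width: 0.702
```

>>> {"fn": "send_rows", "kwargs": {
  "series": [
    [6,1.7,3,0,0,0,0.15],
    [6,1.7,3,0,0,0,0.15],
    [6,1.7,3,0,0,0,0.15],
    [6,1.7,3,0,0,0,0.15],
    [6,1.7,3,0,0,0,0.15],
    [6,1.7,3,0,0,0,0.15],
    [6,1.7,3,0,0,0,0.15],
    [6,1.7,3,0,0,0,0.15],
    [6,0,0,0,0,0,0]
  ]
}}

```text
$.series: bad value
```

>>> {"fn": "send_rows", "kwargs": {
  "series": [
    [6,1.7,3,0,0,0,0.15],
    [6,1.7,3,0,0,0,0.15],
    [6,1.7,3,0,0,0,0.15],
    [6,1.7,3,0,0,0,0.15],
    [6,1.7,3,0,0,0,0.15],
    [6,1.7,3,0,0,0,0.15],
    [6,1.8,3,-2,0,0,0.15],
    [6,1.8,3,-2,0,0,0.15]
  ]
}}

```text
time: 1.95
tcp_pos: [0.4232, -0.1263, 0.1999]
orientation: [0.859, 0.512, 0.001, 0.001]
contact_force: [0.4, 0.2, -0.1]
gripper_width: 0.704
```

>>> {"fn": "send_rows", "kwargs": {
  "series": [
    [6,0,0,0,0,0,0.03],
    [6,0,0,0,0,0,0]
  ]
}}

```text
time: 2.15
tcp_pos: [0.4216, -0.1266, 0.199]
orientation: [0.853, 0.522, -0.001, -0.0]
contact_force: [-0.1, -1.1, 0.8]
gripper_width: 0.705
```

```bash
cat >> h.py <<'E'
def st():
    s=ctrl.sense(); R=Ro.from_quat(s["orientation"]).as_matrix()
    print("t",round(s["time"],2),"tcp",np.round(s["tcp_pos"],4),"x",np.round(R[:,0],3),"z",np.round(R[:,2],3),"yaw",round(np.degrees(np.arctan2(R[1,0],R[0,0])),2),"F",np.round(s["contact_force"],1),"w",round(s["gripper_width"],3),"j",np.round(s["joint_pos"],2))
E
python3 - <<'E'
from h import *
st(); c=cap("wrist"); cv2.imwrite("pics/w1.png",c["pixels"][:,:,::-1])
for X in [(.425,-.1255,.02)]: print(proj(c,X))
E
```

```text
t 2.15 tcp [ 0.4216 -0.1266  0.199 ] x [ 0.454  0.891 -0.001] z [-0.001 -0.    -1.   ] yaw 62.99 F [-0.1 -1.1  0.8] w 0.705 j [-0.44 -0.03 -0.46  1.14 -0.    0.03]
[317.49964563 177.19550103]
```

View pics/w1.png

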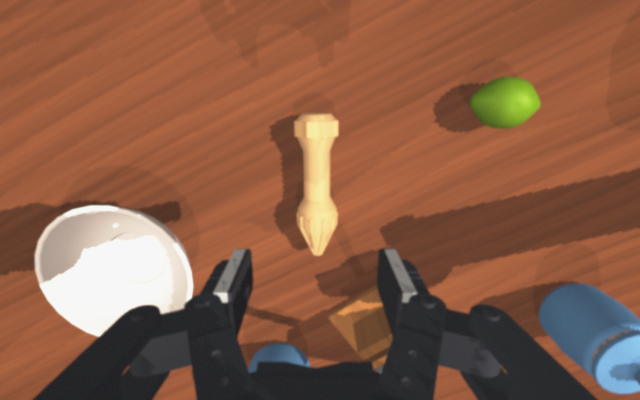

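The wrist view shows the reamer aligned between the jaws, with its waist at about (317,172), close to the predicted (317,177). I'll descend and grip.

>>> {"fn": "send_rows", "kwargs": {
  "series": [
    [6,0.2,0.1,-3.5,0,0,0],
    [6,0,0,-3.5,0,0,0],
    [6,0,0,-3.5,0,0,0],
    [6,0,0,-3.5,0,0,0],
    [6,0,0,-2.5,0,0,0],
    [6,0,0,-1.2,0,0,0],
    [6,0,0,-0.5,0,0,0],
    [6,0,0,0,0,0,0]
  ]
}}

```text
time: 3.0
tcp_pos: [0.4243, -0.1271, 0.0178]
orientation: [0.853, 0.521, 0.0, 0.0]
contact_force: [-0.0, 0.7, 0.4]
gripper_width: 0.703
```

>>> {"fn": "send_rows", "kwargs": {
  "series": [
    [2,0,0,0,0,0,0],
    [2,0,0,0,0,0,0],
    [2,0,0,0,0,0,0],
    [2,0,0,0,0,0,0],
    [2,0,0,0,0,0,0],
    [2,0,0,0,0,0,0]
  ]
}}

```text
time: 3.6
tcp_pos: [0.425, -0.127, 0.0186]
orientation: [0.853, 0.522, 0.0, 0.001]
contact_force: [-1.1, -0.9, 5.9]
gripper_width: 0.291
```

>>> {"fn": "send_rows", "kwargs": {
  "series": [
    [2,0,0,1,0,0,0],
    [2,0,0,2,0,0,0],
    [2,0,0,3,0,0,0],
    [2,0,0,3,0,0,0],
    [2,0,0,2,0,0,0],
    [2,0,0,0,0,0,0]
  ]
}}

```text
time: 4.2
tcp_pos: [0.4264, -0.1273, 0.1308]
orientation: [0.853, 0.522, 0.002, 0.003]
contact_force: [0.3, 0.0, -0.6]
gripper_width: 0.291
```

```bash
python3 - <<'E'
from h import *
st(); c=cap("wrist"); cv2.imwrite("pics/w2.png",c["pixels"][:,:,::-1])
E
```

```text
t 4.2 tcp [ 0.4264 -0.1273  0.1308] x [0.455 0.89  0.   ] z [ 0.007 -0.003 -1.   ] yaw 62.93 F [ 0.3  0.  -0.6] w 0.291 j [-0.44  0.04 -0.55  0.97  0.    0.04]
```

View pics/w2.png

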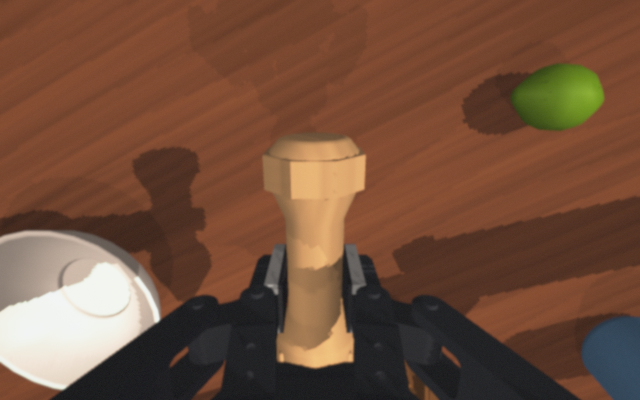

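>>> {"fn": "send_rows", "kwargs": {
  "series": [
    [2,0,1.6,1,0,0,-0.062],
    [2,0,3.2,1,0,0,-0.062],
    [2,0,3.2,0,0,0,-0.062],
    [2,0,3.2,0,0,0,-0.062],
    [2,0,3.2,0,0,0,-0.062],
    [2,0,3.2,0,0,0,-0.062],
    [2,0,3.2,0,0,0,-0.062],
    [2,0,3.2,0,0,0,-0.062]
  ]
}}

```text
time: 5.05
tcp_pos: [0.4221, 0.1149, 0.1456]
orientation: [0.955, 0.295, -0.002, -0.0]
contact_force: [0.2, 0.3, -0.7]
gripper_width: 0.288
```

>>> {"fn": "send_rows", "kwargs": {
  "series": [
    [2,0,3.2,0,0,0,-0.062],
    [2,0,3.2,0,0,0,-0.062],
    [2,0,3.2,0,0,0,-0.062],
    [2,0,3.2,0,0,0,-0.062],
    [2,0,3.2,0,0,0,-0.062],
    [2,0,3.2,0,0,0,-0.062],
    [2,0,3.2,0,0,0,-0.062],
    [2,-0.4,3.2,0,0,0,-0.062]
  ]
}}

```text
time: 5.85
tcp_pos: [0.4187, 0.3704, 0.1452]
orientation: [0.999, 0.052, -0.001, 0.001]
contact_force: [0.4, -0.4, -0.2]
gripper_width: 0.291
```

>>> {"fn": "send_rows", "kwargs": {
  "series": [
    [2,0,1,0,0,0,0],
    [2,0,0,0,0,0,0]
  ]
}}

```text
time: 6.05
tcp_pos: [0.4188, 0.3801, 0.1457]
orientation: [0.999, 0.054, -0.001, 0.001]
contact_force: [0.4, 0.8, -1.5]
gripper_width: 0.297
```

```bash
python3 - <<'E'
from h import *
st(); c=cap("wrist"); cv2.imwrite("pics/w3.png",c["pixels"][:,:,::-1])
for X in [(.420,.3737,.0),(.3526,.4691,.032),(.4655,.4824,.032)]: print(proj(c,X))
E
```

```text
t 6.05 tcp [0.4188 0.3801 0.1457] x [ 0.994  0.109 -0.002] z [-0.002 -0.002 -1.   ] yaw 6.24 F [ 0.4  0.8 -1.5] w 0.297 j [ 0.62  0.24 -0.28  1.05 -0.    2.08]
[316.67845233 189.86750938]
[237.56865264  66.36034752]
[397.32670544  64.81104817]
```

View pics/w3.png

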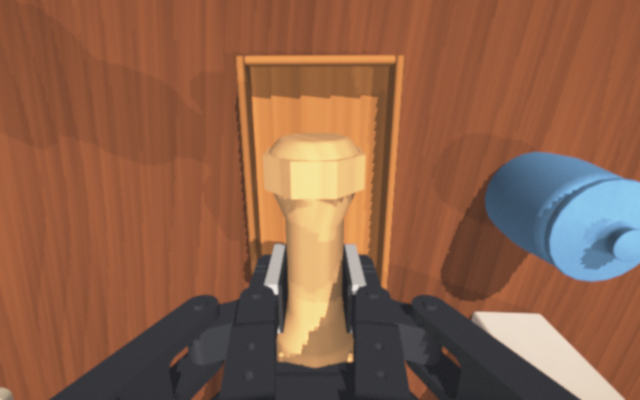

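Tray corners appear at (237,57) and (403,57), a few mm from prediction, and the reamer lies parallel to the walls. Lowering it now.

>>> {"fn": "send_rows", "kwargs": {
  "series": [
    [2,0.2,0.4,-2,0,0,0],
    [2,0,0.4,-3,0,0,0],
    [2,0,0.1,-3,0,0,0],
    [2,0,0,-2,0,0,0],
    [2,0,0,-1,0,0,0],
    [2,0,0,-0.4,0,0,0],
    [2,0,0,-0.3,0,0,0],
    [2,0,0,0,0,0,0]
  ]
}}

```text
time: 6.9
tcp_pos: [0.4225, 0.3888, 0.031]
orientation: [0.999, 0.053, 0.001, -0.0]
contact_force: [-1.2, -0.2, -0.0]
gripper_width: 0.285
```

>>> {"fn": "send_rows", "kwargs": {
  "series": [
    [2,0,0,-0.2,0,0,0],
    [2,0,0,0,0,0,0]
  ]
}}

```text
time: 7.1
tcp_pos: [0.4223, 0.3891, 0.029]
orientation: [0.999, 0.053, 0.001, -0.0]
contact_force: [0.9, -0.5, -0.7]
gripper_width: 0.292
```

>>> {"fn": "send_rows", "kwargs": {
  "series": [
    [2,0,0,-0.2,0,0,0],
    [2,0,0,0,0,0,0]
  ]
}}

```text
time: 7.3
tcp_pos: [0.4218, 0.3888, 0.0264]
orientation: [0.999, 0.053, 0.0, -0.0]
contact_force: [0.8, 0.2, -0.5]
gripper_width: 0.292
```

>>> {"fn": "send_rows", "kwargs": {
  "series": [
    [2,0,0,-0.2,0,0,0],
    [2,0,0,0,0,0,0]
  ]
}}

```text
time: 7.5
tcp_pos: [0.422, 0.389, 0.0247]
orientation: [0.999, 0.053, 0.0, -0.0]
contact_force: [-0.7, -0.4, 2.8]
gripper_width: 0.287
```

>>> {"fn": "send_rows", "kwargs": {
  "series": [
    [3.2,0,0,0,0,0,0],
    [4,0,0,0,0,0,0],
    [5,0,0,0,0,0,0],
    [5,0,0,1,0,0,0],
    [5,0,0,2,0,0,0],
    [5,0,0,4,0,0,0],
    [5,0,0,4,0,0,0],
    [5,0,0,3,0,0,0]
  ]
}}

```text
time: 8.3
tcp_pos: [0.4226, 0.3893, 0.1677]
orientation: [0.999, 0.053, 0.001, -0.001]
contact_force: [0.6, 0.7, -0.3]
gripper_width: 0.582
```

```bash
python3 - <<'E'
from h import *
st(); c=cap("wrist"); cv2.imwrite("pics/w4.png",c["pixels"][:,:,::-1])
E
```

```text
t 8.3 tcp [0.4226 0.3893 0.1677] x [0.994 0.106 0.003] z [ 0.003  0.002 -1.   ] yaw 6.08 F [ 0.6  0.7 -0.3] w 0.582 j [ 0.63  0.23 -0.24  1.1   0.    2.1 ]
```

View pics/w4.png

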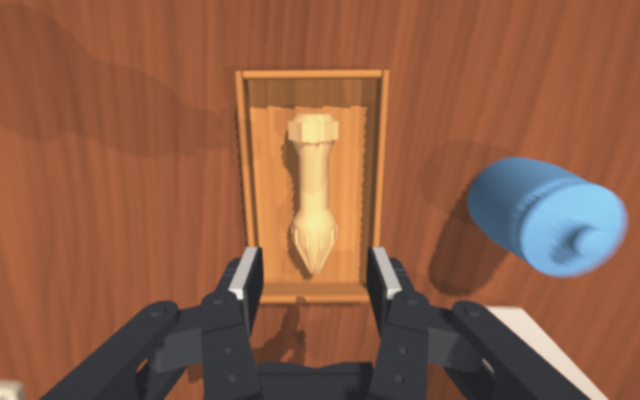

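The reamer lies flat and centred in the tray. Moving on to the lime.

>>> {"fn": "send_rows", "kwargs": {
  "series": [
    [7,0.2,-1.6,0,0,0,-0.06],
    [7,0.2,-3,0,0,0,-0.06],
    [7,0.2,-3,0,0,0,-0.06],
    [7,0.2,-3,0,0,0,-0.06],
    [7,0.2,-3,0,0,0,-0.06],
    [7,0.2,-3,0,0,0,-0.06],
    [7,0.2,-3,0,0,0,-0.06],
    [7,0.2,-3,0,0,0,-0.06]
  ]
}}

```text
time: 9.15
tcp_pos: [0.4378, 0.1616, 0.1649]
orientation: [0.982, -0.187, 0.0, -0.0]
contact_force: [0.4, 0.6, -0.7]
gripper_width: 0.821
```

>>> {"fn": "send_rows", "kwargs": {
  "series": [
    [7,0,-3,0,0,0,-0.06],
    [7,0,-3,0,0,0,-0.06],
    [7,0,-3,0,0,0,-0.03],
    [7,0,-1.5,0,0,0,0],
    [7,0,0,0,0,0,0]
  ]
}}

```text
time: 9.65
tcp_pos: [0.4379, 0.0562, 0.1648]
orientation: [0.965, -0.261, 0.0, 0.0]
contact_force: [-0.6, 1.1, -0.4]
gripper_width: 0.823
```

```bash
python3 - <<'E'
from h import *
st(); c=cap("wrist"); cv2.imwrite("pics/w5.png",c["pixels"][:,:,::-1])
h=cv2.cvtColor(c["pixels"],cv2.COLOR_RGB2HSV); m=cv2.inRange(h,(30,120,50),(60,255,255))
p=np.argwhere(m)[:,::-1]; w=np.array([plane(c,q,.023)[:2] for q in p]); mu=w.mean(0)
e,v=np.linalg.eigh(np.cov(w.T)); print(p.mean(0),mu,np.degrees(np.arctan2(v[1,1],v[0,1])),4*np.sqrt(e))
E
```

```text
t 9.65 tcp [0.4379 0.0562 0.1648] x [ 0.864 -0.503  0.001] z [ 0.001 -0.    -1.   ] yaw -30.2 F [-0.6  1.1 -0.4] w 0.823 j [-0.02  0.   -0.51  1.06 -0.    2.08]
[314.15309319 179.79444009] [0.43832517 0.05980168] 60.425166154621294 [0.04426645 0.05969451]
```

View pics/w5.png

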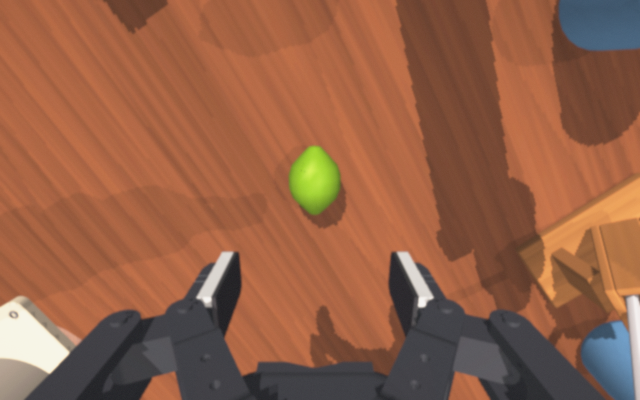

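The lime is at (314,180), its axis at 60°, square to the jaws. Descending.

>>> {"fn": "send_rows", "kwargs": {
  "series": [
    [7,0.1,0.3,-3.5,0,0,0],
    [7,0,0,-3.5,0,0,0],
    [7,0,0,-3.5,0,0,0],
    [7,0,0,-2.5,0,0,0],
    [7,0,0,-1.2,0,0,0],
    [7,0,0,-0.4,0,0,0],
    [7,0,0,0,0,0,0]
  ]
}}

```text
time: 10.4
tcp_pos: [0.4392, 0.0612, 0.0186]
orientation: [0.966, -0.259, 0.0, -0.0]
contact_force: [-0.0, 0.6, -0.6]
gripper_width: 0.815
```

>>> {"fn": "send_rows", "kwargs": {
  "series": [
    [4,0,0,0,0,0,0],
    [4,0,0,0,0,0,0],
    [4,0,0,0,0,0,0],
    [4,0,0,0,0,0,0],
    [4,0,0,0,0,0,0],
    [4,0,0,0,0,0,0]
  ],
  "grip_force": 25
}}

```text
time: 11.0
tcp_pos: [0.4404, 0.0608, 0.0199]
orientation: [0.966, -0.259, 0.001, -0.001]
contact_force: [-0.2, 1.5, 7.0]
gripper_width: 0.522
```

>>> {"fn": "send_rows", "kwargs": {
  "series": [
    [4,0,0,1,0,0,0],
    [4,0,0,2,0,0,0],
    [4,0,0,3,0,0,0],
    [4,0,0,4,0,0,0],
    [4,0,0,4,0,0,0],
    [4,0,0,0,0,0,0]
  ]
}}

```text
time: 11.6
tcp_pos: [0.4436, 0.0607, 0.1648]
orientation: [0.966, -0.259, 0.006, -0.002]
contact_force: [1.4, -0.5, -0.8]
gripper_width: 0.525
```

```bash
python3 - <<'E'
from h import *
st(); c=cap("wrist"); cv2.imwrite("pics/w6.png",c["pixels"][:,:,::-1])
E
```

```text
t 11.6 tcp [0.4436 0.0607 0.1648] x [ 0.866 -0.5    0.011] z [ 0.013 -0.    -1.   ] yaw -30.03 F [ 1.4 -0.5 -0.8] w 0.525 j [-0.01  0.01 -0.51  1.05 -0.    2.09]
```

View pics/w6.png

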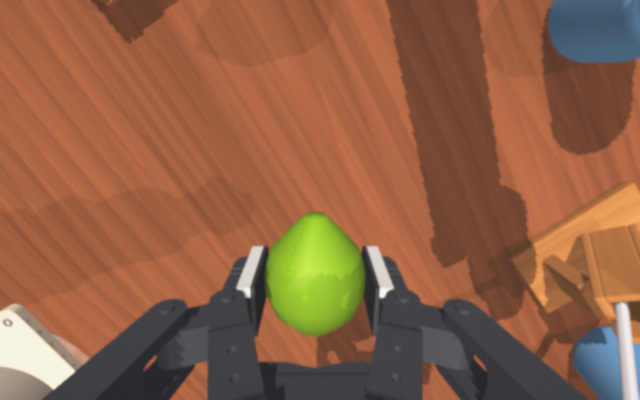

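>>> {"fn": "send_rows", "kwargs": {
  "series": [
    [4,-0.1,-1.6,1,0,0,0],
    [4,-0.2,-3.2,1,0,0,0],
    [4,-0.2,-3.2,0,0,0,0],
    [4,-0.2,-3.2,0,0,0,0],
    [4,-0.2,-3.2,0,0,0,0],
    [4,-0.2,-3.2,0,0,0,0],
    [4,-0.2,-3.2,0,0,0,0],
    [4,-0.2,-3.2,0,0,0,0]
  ]
}}

```text
time: 12.45
tcp_pos: [0.4223, -0.1799, 0.1769]
orientation: [0.966, -0.259, -0.001, -0.0]
contact_force: [0.6, -0.5, -0.9]
gripper_width: 0.52
```

>>> {"fn": "send_rows", "kwargs": {
  "series": [
    [4,-0.2,-3.2,0,0,0,0],
    [4,-0.2,-3.2,0,0,0,0],
    [4,-0.2,-3.2,0,0,0,0],
    [4,-0.2,-3.2,0,0,0,0],
    [4,-0.2,-3.2,0,0,0,0],
    [4,0,-1.5,0,0,0,0],
    [4,0,0,0,0,0,0]
  ]
}}

```text
time: 13.15
tcp_pos: [0.4132, -0.3554, 0.1772]
orientation: [0.966, -0.26, -0.001, -0.0]
contact_force: [-0.1, 0.9, -0.6]
gripper_width: 0.523
```

```bash
python3 - <<'E'
from h import *
st(); c=cap("wrist"); cv2.imwrite("pics/w7.png",c["pixels"][:,:,::-1])
print(proj(c,(.421,-.352,.006)))
for a in np.arange(0,6.28,.785): print(np.round(proj(c,(.421+.078*np.cos(a),-.352+.078*np.sin(a),.05))),end=" ")
E
```

```text
t 13.15 tcp [ 0.4132 -0.3554  0.1772] x [ 0.865 -0.502 -0.001] z [-0.001  0.001 -1.   ] yaw -30.16 F [-0.1  0.9 -0.6] w 0.523 j [-0.83  0.18 -0.29  1.11  0.    1.27]
[321.22379631 168.4227526 ]
[407. 133.] [349.  86.] [272.  97.] [230. 157.] [245. 224.] [299. 261.] [365. 253.] [410. 203.]
```

View pics/w7.png

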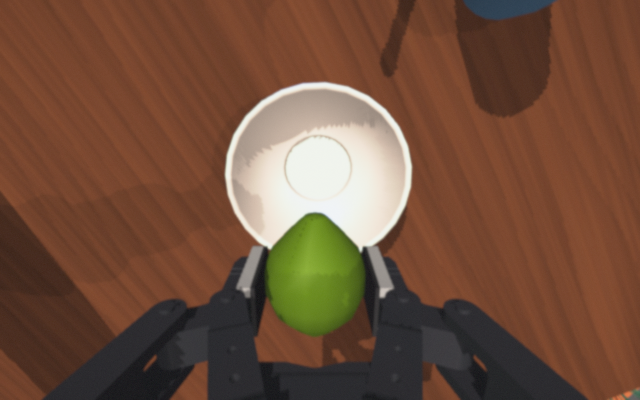

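The bowl floor's centre is at (319,168), as predicted. Lowering the lime in.

>>> {"fn": "send_rows", "kwargs": {
  "series": [
    [4,0.4,0.3,-2,0,0,0],
    [4,0.3,0,-3.5,0,0,0],
    [4,0,0,-3.5,0,0,0],
    [4,0,0,-3,0,0,0],
    [4,0,0,-1.5,0,0,0],
    [4,0,0,-0.8,0,0,0],
    [4,0,0,-0.3,0,0,0],
    [4,0,0,0,0,0,0]
  ]
}}

```text
time: 14.0
tcp_pos: [0.4211, -0.3508, 0.0326]
orientation: [0.966, -0.259, 0.0, -0.0]
contact_force: [-0.8, 0.3, -0.7]
gripper_width: 0.523
```

>>> {"fn": "send_rows", "kwargs": {
  "series": [
    [4,0,0,-0.2,0,0,0],
    [4,0,0,0,0,0,0]
  ]
}}

```text
time: 14.2
tcp_pos: [0.4214, -0.3518, 0.0312]
orientation: [0.966, -0.259, 0.001, 0.0]
contact_force: [-0.1, 0.2, -0.3]
gripper_width: 0.521
```

>>> {"fn": "send_rows", "kwargs": {
  "series": [
    [4,0,0,-0.2,0,0,0],
    [4,0,0,0,0,0,0]
  ]
}}

```text
time: 14.4
tcp_pos: [0.4209, -0.3514, 0.0285]
orientation: [0.966, -0.259, 0.0, 0.0]
contact_force: [-0.3, 1.0, -0.9]
gripper_width: 0.524
```

>>> {"fn": "send_rows", "kwargs": {
  "series": [
    [4,0,0,-0.2,0,0,0],
    [4,0,0,0,0,0,0]
  ]
}}

```text
time: 14.6
tcp_pos: [0.4206, -0.3511, 0.0261]
orientation: [0.966, -0.259, -0.0, -0.0]
contact_force: [-0.6, 2.0, -1.1]
gripper_width: 0.525
```

>>> {"fn": "send_rows", "kwargs": {
  "series": [
    [4,0,0,-0.15,0,0,0],
    [4,0,0,0,0,0,0]
  ]
}}

```text
time: 14.8
tcp_pos: [0.4207, -0.3513, 0.0259]
orientation: [0.966, -0.259, -0.0, 0.0]
contact_force: [-2.4, 2.3, 7.5]
gripper_width: 0.526
```

Contact with the bowl floor (7.5 N). Releasing gently.

>>> {"fn": "send_rows", "kwargs": {
  "series": [
    [4.8,0,0,0,0,0,0],
    [5.2,0,0,0.1,0,0,0],
    [5.5,0,0,0.5,0,0,0],
    [5.8,0,0,1.5,0,0,0],
    [6,0,0,3,0,0,0],
    [6,0,0,4,0,0,0],
    [6,0,0,4,0,0,0],
    [6,0,0,3,0,0,0]
  ]
}}

```text
time: 15.6
tcp_pos: [0.4215, -0.3519, 0.1888]
orientation: [0.966, -0.259, 0.001, 0.001]
contact_force: [1.1, -0.1, -0.3]
gripper_width: 0.708
```

```bash
python3 - <<'E'
from h import *
st(); c=cap("wrist"); cv2.imwrite("pics/w8.png",c["pixels"][:,:,::-1])
h=cv2.cvtColor(c["pixels"],cv2.COLOR_RGB2HSV); m=cv2.inRange(h,(30,120,40),(60,255,255))
p=np.argwhere(m)[:,::-1].mean(0); print(p,plane(c,p,.029))
E
```

```text
t 15.6 tcp [ 0.4215 -0.3519  0.1888] x [ 0.866 -0.5    0.003] z [ 0.002 -0.002 -1.   ] yaw -30.02 F [ 1.1 -0.1 -0.3] w 0.708 j [-0.81  0.17 -0.27  1.13 -0.    1.28]
[312.96785192 180.87433025] [ 0.41821787 -0.35312322  0.029     ]
```

View pics/w8.png

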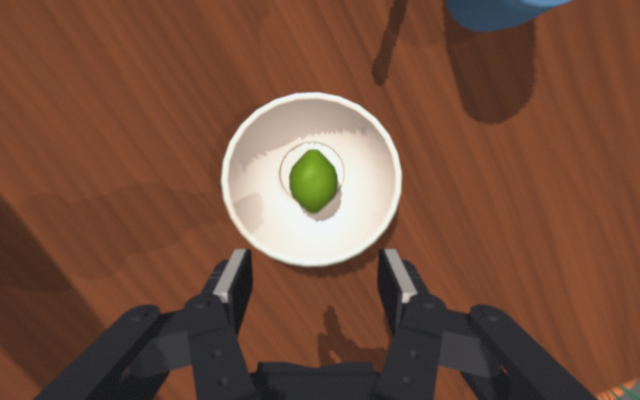

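The lime is settled on the bowl floor. Next I'll move above the spoon and turn the jaws across its handle.

>>> {"fn": "send_rows", "kwargs": {
  "series": [
    [6,0.4,1.3,1,0,0,0.149],
    [6,0.5,1.3,1,0,0,0.149],
    [6,0.5,1.3,1,0,0,0.149],
    [6,0.5,1.3,1,0,0,0.149],
    [6,0.5,1.3,1,0,0,0.149],
    [6,0.5,1.3,1,0,0,0.149],
    [6,0.5,1.3,1,0,0,0.149],
    [6,0.5,1.3,1,0,0,0.149]
  ]
}}

```text
time: 16.45
tcp_pos: [0.4599, -0.2466, 0.2661]
orientation: [0.944, 0.331, -0.0, -0.0]
contact_force: [-0.6, -1.0, -0.3]
gripper_width: 0.701
```

>>> {"fn": "send_rows", "kwargs": {
  "series": [
    [6,0.5,1.3,1,0,0,0.149],
    [6,0.5,1.3,1,0,0,0.149],
    [6,0.5,1.3,1,0,0,0.149],
    [6,0.6,1.3,0,0,0,0.149],
    [6,0.6,1.3,0,0,0,0.149],
    [6,0.6,1.3,0,0,0,0.149],
    [6,0.6,1.3,0,0,0,0.149],
    [6,0,0,0,0,0,0]
  ]
}}

```text
time: 17.25
tcp_pos: [0.4991, -0.1551, 0.2957]
orientation: [0.655, 0.755, 0.0, -0.0]
contact_force: [-0.6, 0.3, -0.7]
gripper_width: 0.701
```

```bash
python3 - <<'E'
from h import *
st(); c=cap("wrist"); cv2.imwrite("pics/w9.png",c["pixels"][:,:,::-1])
E
```

```text
t 17.25 tcp [ 0.4991 -0.1551  0.2957] x [-0.142  0.99   0.   ] z [-0.  0. -1.] yaw 98.14 F [-0.6  0.3 -0.7] w 0.701 j [-0.43  0.07 -0.16  1.35  0.   -0.57]
```

View pics/w9.png

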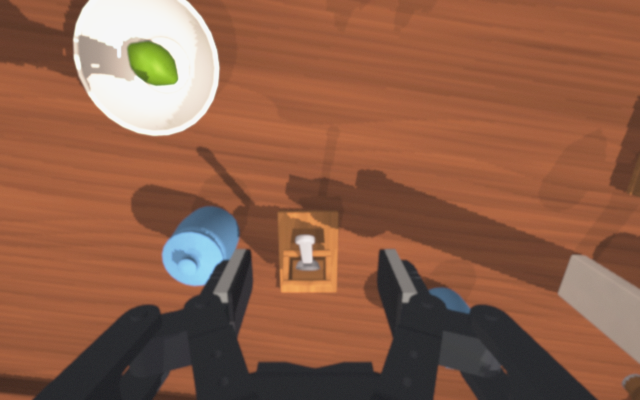

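```bash
python3 - <<'E'
from h import *
c=cap("wrist"); crop(c,260,190,380,310,5,"w9c.png")
s=cap("scene"); cv2.imwrite("pics/s1.png",s["pixels"][:,:,::-1]); crop(s,220,200,300,310,5.4,"s1c.png")
E
```

```text
(no output)
```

View pics/w9c.png

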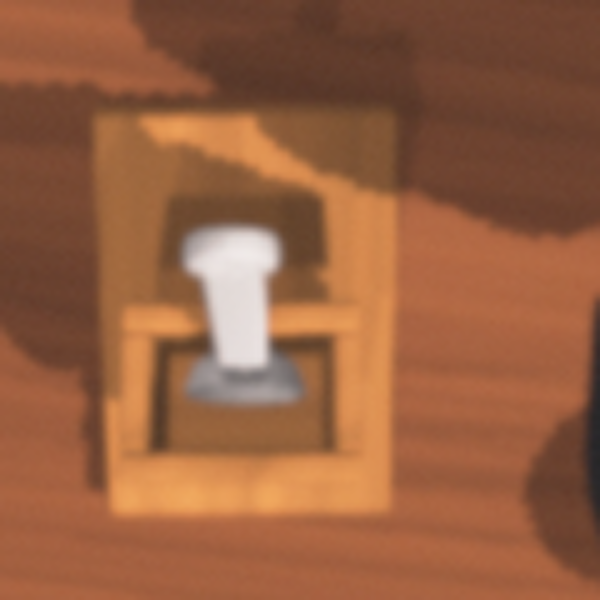

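View pics/s1.png

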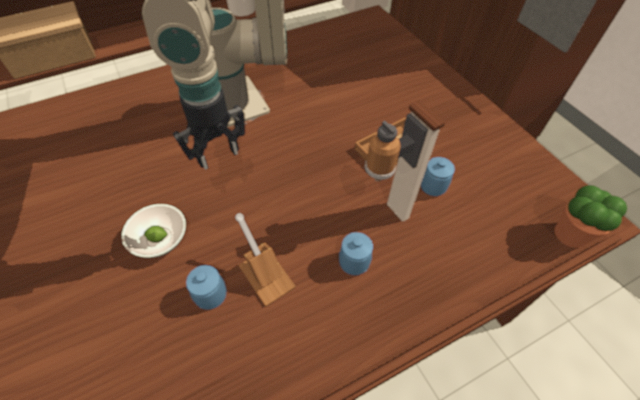

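```bash
python3 - <<'E'
from h import *
np.set_printoptions(precision=4,suppress=True)
w=cap("wrist"); s=cap("scene"); t=cap("top")
W=[(306.4,239),(309,263.6)]; S=[(239.6,217.5),(257,253)]; 
T=[(330+197/3.7,130+260/3.7),(330+167/3.7,130+190/3.7)]
print("end ws",tri(w,W[0],s,S[0])," ts",tri(t,T[0],s,S[0]))
def pl(c,a,b):
    o=-c["R"].T@c["t"]; r=[c["R"].T@np.linalg.solve(c["mtx"],[*q,1]) for q in(a,b)]; n=np.cross(*r); n/=np.linalg.norm(n); return n,n@o
for nm,A,B in(("ws",(w,W),(s,S)),("ts",(t,T),(s,S))):
    n1,d1=pl(A[0],*A[1]); n2,d2=pl(B[0],*B[1]); d=np.cross(n1,n2); d/=np.linalg.norm(d); d*=-np.sign(d[2])
    p=np.linalg.solve([n1,n2,[0,0,1]],[d1,d2,.125]); print(nm,"at z.125",p,"dir",d,"yaw",np.degrees(np.arctan2(d[1],d[0])),"pitch",np.degrees(np.arcsin(d[2])))
# end by rest geometry
f=lambda x,y:(260+x/5,190+y/5)
print("foot",[plane(w,f(*q),.01)[:2] for q in((95,110),(397,110),(390,512),(112,512))])
print("mouth edges",[plane(w,f(*q),.1)[:2] for q in((123,305),(357,305))])
E
```

```text
end ws (array([ 0.5547, -0.1559,  0.1481]), [[0.5, 0.1], [-0.1, 0.1]])  ts (array([ 0.5548, -0.1576,  0.1493]), [[-0.7, -0.2], [-0.9, 0.1]])
ws at z.125 [ 0.5771 -0.1529  0.125 ] dir [ 0.6263  0.0872 -0.7747] yaw 7.930741302818893 pitch -50.77694550826902
ts at z.125 [ 0.5846 -0.1529  0.125 ] dir [ 0.6447  0.0857 -0.7596] yaw 7.567972461680375 pitch -49.430006457658635
foot [array([ 0.5857, -0.194 ]), array([ 0.5742, -0.1111]), array([ 0.7029, -0.0924]), array([ 0.7144, -0.1756])]
mouth edges [array([ 0.5961, -0.1771]), array([ 0.5889, -0.1245])]
```

>>> {"fn": "send_rows", "kwargs": {
  "series": [
    [4,1.5,0,0,0,0,0],
    [4,2.5,0,0,0,0,0],
    [4,2.5,0.1,0,0,0,0],
    [4,1.2,0,-2,0,0,0],
    [4,0,0,-3,0,0,0],
    [4,0,0,-3,0,0,0],
    [4,0,0,-1,0,0,0],
    [4,0,0,0,0,0,0]
  ]
}}

```text
time: 18.35
tcp_pos: [0.575, -0.155, 0.2038]
orientation: [0.656, 0.755, -0.001, -0.002]
contact_force: [-0.7, -0.1, 0.0]
gripper_width: 0.465
```

```bash
python3 - <<'E'
from h import *
st(); c=cap("wrist"); cv2.imwrite("pics/w10.png",c["pixels"][:,:,::-1])
for k in range(0,60,10): print(proj(c,np.array([.5547,-.1562,.1487])+k/1000*np.array([.636,.0865,-.766])))
E
```

```text
t 18.35 tcp [ 0.575  -0.155   0.2038] x [-0.139  0.99   0.002] z [-0.004  0.002 -1.   ] yaw 98.0 F [-0.7 -0.1  0. ] w 0.465 j [-0.37  0.25 -0.14  1.19  0.   -0.51]
[316.29072637 193.47411458]
[316.15344061 199.36504083]
[316.02779401 204.75653149]
[315.91236659 209.70951728]
[315.80596034 214.2754049 ]
[315.70755747 218.49786791]
```

View pics/w10.png

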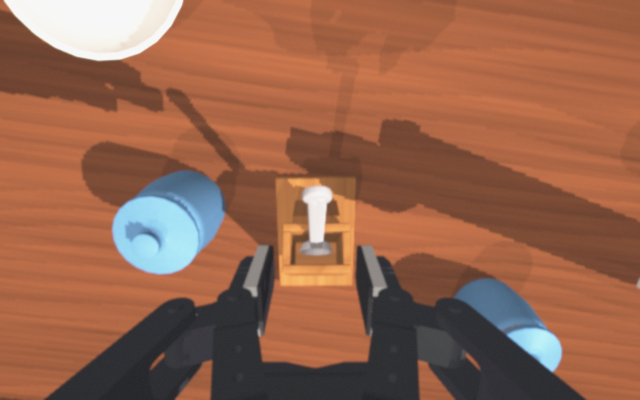

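The handle end is at (316,194), as predicted. Going down to grip.

>>> {"fn": "send_rows", "kwargs": {
  "series": [
    [4,0.15,0.1,-2,0,0,0],
    [4,0,0,-3,0,0,0],
    [4,0,0,-2.5,0,0,0],
    [4,0,0,-1.2,0,0,0],
    [4,0,0,-0.5,0,0,0],
    [4,0,0,0,0,0,0]
  ],
  "grip_force": 40
}}

```text
time: 19.0
tcp_pos: [0.5781, -0.1546, 0.1147]
orientation: [0.656, 0.755, 0.0, 0.001]
contact_force: [-0.4, -0.2, 0.2]
gripper_width: 0.467
```

```bash
python3 - <<'E'
from h import *
st(); c=cap("wrist"); cv2.imwrite("pics/w11.png",c["pixels"][:,:,::-1])
E
```

```text
t 19.0 tcp [ 0.5781 -0.1546  0.1147] x [-0.14   0.99  -0.001] z [ 0.001 -0.    -1.   ] yaw 98.02 F [-0.4 -0.2  0.2] w 0.467 j [-0.37  0.32 -0.24  1.01 -0.   -0.51]
```

View pics/w11.png

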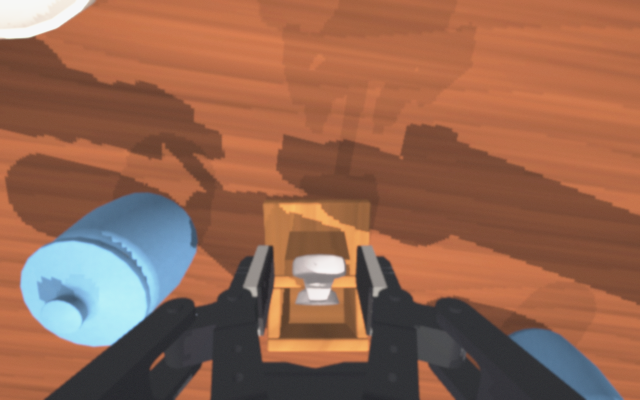

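>>> {"fn": "send_rows", "kwargs": {
  "series": [
    [4,0,0,-0.2,0,0,0],
    [2,0,0,0,0,0,0],
    [1,0,0,0,0,0,0],
    [0.5,0,0,0,0,0,0],
    [0.5,0,0,0,0,0,0],
    [0.5,0,0,0,0,0,0],
    [0.5,0,0,0,0,0,0],
    [0.5,0,0,0,0,0,0]
  ],
  "grip_force": 50
}}

```text
time: 19.85
tcp_pos: [0.5777, -0.1545, 0.1124]
orientation: [0.656, 0.755, 0.0, 0.001]
contact_force: [-0.8, -0.0, 4.7]
gripper_width: 0.129
```

```bash
python3 - <<'E'
from h import *
st(); c=cap("wrist"); cv2.imwrite("pics/w12.png",c["pixels"][:,:,::-1])
E
```

```text
t 19.85 tcp [ 0.5777 -0.1545  0.1124] x [-0.14   0.99  -0.001] z [ 0.001 -0.001 -1.   ] yaw 98.03 F [-0.8 -0.   4.7] w 0.129 j [-0.37  0.32 -0.25  1.   -0.   -0.51]
```

View pics/w12.png

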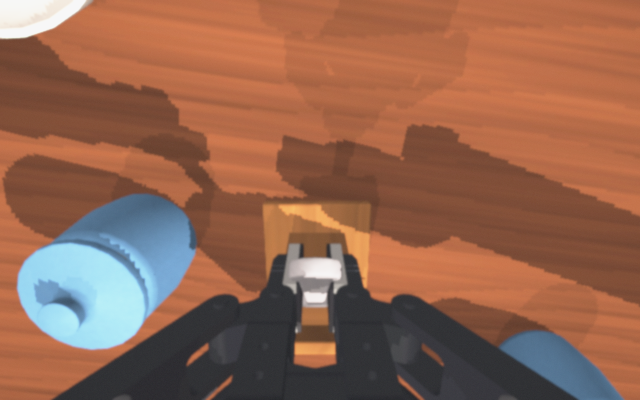

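>>> {"fn": "send_rows", "kwargs": {
  "series": [
    [0.5,-0.32,-0.04,0.38,0,0,0],
    [0.5,-0.64,-0.09,0.77,0,0,0],
    [0.5,-0.64,-0.09,0.77,0,0,0],
    [0.5,-0.64,-0.09,0.77,0,0,0]
  ]
}}

```text
time: 20.3
tcp_pos: [0.5565, -0.1574, 0.1402]
orientation: [0.656, 0.755, 0.002, 0.002]
contact_force: [6.7, 0.5, -0.5]
gripper_width: 0.128
```

>>> {"fn": "send_rows", "kwargs": {
  "series": [
    [0.5,-0.64,-0.09,0.77,0,0,0],
    [0.5,-0.64,-0.09,0.77,0,0,0],
    [0.5,-0.64,-0.09,0.77,0,0,0],
    [0.5,-0.64,-0.09,0.77,0,0,0],
    [0.5,-0.64,-0.09,0.77,0,0,0],
    [0.5,-0.64,-0.09,0.77,0,0,0],
    [0.5,-0.64,-0.09,0.77,0,0,0],
    [0.5,0,0,0,0,0,0]
  ]
}}

```text
time: 21.1
tcp_pos: [0.5095, -0.164, 0.1937]
orientation: [0.656, 0.755, -0.0, 0.0]
contact_force: [0.3, -0.4, -0.9]
gripper_width: 0.129
```

>>> {"fn": "send_rows", "kwargs": {
  "series": [
    [0.5,-0.64,-0.09,1,0,0,0],
    [0.5,-0.64,-0.09,1.5,0,0,0],
    [0.5,-0.6,-0.09,2,0,0,0],
    [0.5,0,0,2,0,0,0],
    [0.5,0,0,2,0,0,0],
    [0.5,0,0,0,0,0,0]
  ]
}}

```text
time: 21.7
tcp_pos: [0.4931, -0.1674, 0.2818]
orientation: [0.656, 0.755, 0.001, 0.003]
contact_force: [0.5, -0.9, 0.7]
gripper_width: 0.13
```

```bash
python3 - <<'E'
from h import *
st(); c=cap("wrist"); cv2.imwrite("pics/w13.png",c["pixels"][:,:,::-1])
s=cap("scene"); cv2.imwrite("pics/s2.png",s["pixels"][:,:,::-1])
E
```

```text
t 21.7 tcp [ 0.4931 -0.1674  0.2818] x [-0.14   0.99  -0.004] z [ 0.006 -0.003 -1.   ] yaw 98.03 F [ 0.5 -0.9  0.7] w 0.13 j [-0.45  0.07 -0.19  1.31 -0.   -0.59]
```

View pics/s2.png

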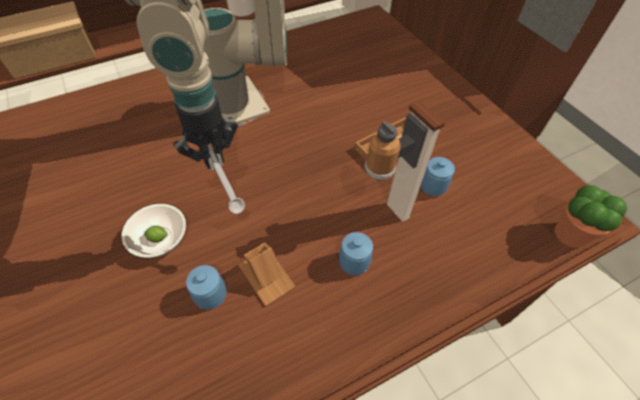

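View pics/w13.png

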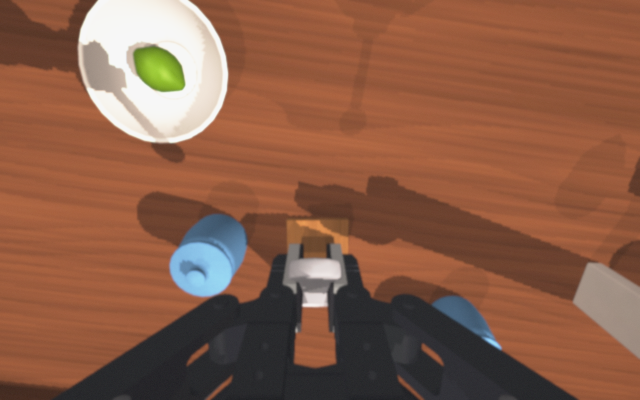

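The spoon is out of the rest and held. Next I'll level it by pitching about the jaw axis.

>>> {"fn": "send_rows", "kwargs": {
  "series": [
    [0.5,0,0,0,0.01,-0.07,0],
    [0.5,0,0,0,0.02,-0.135,0],
    [0.5,0,0,0,0.02,-0.135,0],
    [0.5,0,0,0,0.02,-0.135,0],
    [0.5,0,0,0,0.02,-0.135,0],
    [0.5,0,0,0,0.02,-0.135,0],
    [0.5,0,0,0,0.017,-0.12,0],
    [0.5,0,0,0,0,0,0]
  ]
}}

```text
time: 22.6
tcp_pos: [0.4863, -0.1632, 0.2698]
orientation: [0.598, 0.683, 0.321, 0.271]
contact_force: [-1.6, 1.5, -2.0]
gripper_width: 0.13
```

```bash
python3 - <<'E'
from h import *
st(); c=cap("wrist"); cv2.imwrite("pics/w14.png",c["pixels"][:,:,::-1])
s=cap("scene"); cv2.imwrite("pics/s3.png",s["pixels"][:,:,::-1]); crop(s,160,90,320,210,5,"s3c.png")
t=cap("top"); crop(t,330,130,450,250,5,"t3c.png")
E
```

```text
t 22.6 tcp [ 0.4863 -0.1632  0.2698] x [-0.139  0.99   0.014] z [ 0.753  0.115 -0.647] yaw 97.96 F [-1.6  1.5 -2. ] w 0.13 j [-0.82 -0.31 -0.79  0.5   0.68 -0.73]
```

View pics/w14.png

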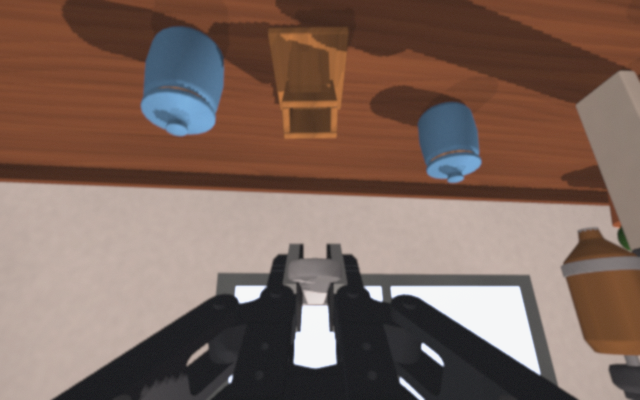

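View pics/s3c.png

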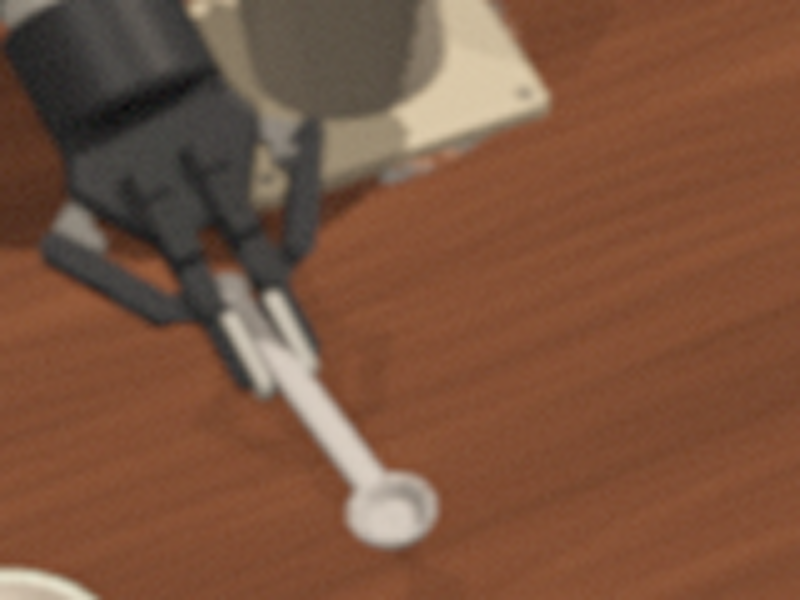

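View pics/t3c.png

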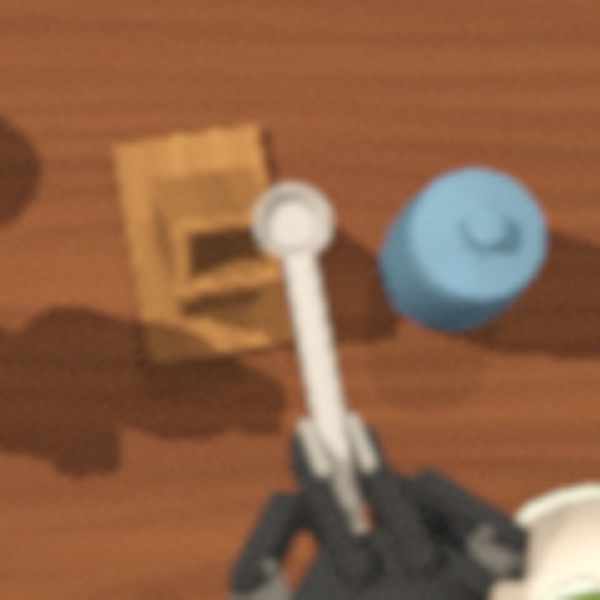

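```bash
python3 - <<'E'
from h import *
np.set_printoptions(precision=4,suppress=True)
w=cap("wrist"); s=cap("scene"); t=cap("top"); S=ctrl.sense()
b,e=tri(t,(388.6,173.8),s,(238.4,192)); print("bowl",b,e)
def pl(c,a,b):
    o=-c["R"].T@c["t"]; r=[c["R"].T@np.linalg.solve(c["mtx"],[*q,1]) for q in(a,b)]; n=np.cross(*r); n/=np.linalg.norm(n); return n,n@o
f=lambda x,y:(330+x/5,130+y/5); g=lambda x,y:(160+x/5,90+y/5)
n1,d1=pl(t,f(302,255),f(330,430)); n2,d2=pl(s,g(368,478),g(282,350)); d=np.cross(n1,n2); d/=np.linalg.norm(d); d*=np.sign(d[0])
print("handle dir",d,"yaw",np.degrees(np.arctan2(d[1],d[0])),"pitch",np.degrees(np.arcsin(d[2])))
R=Ro.from_quat(S["orientation"]).as_matrix(); print("bowl in tool",R.T@(b-S["tcp_pos"]),"dir tool",R.T@d, "tcp->bowl",b-S["tcp_pos"])
print("rim ellipse check: tool z angle",np.degrees(np.arccos(-R[2,2])))
for z in(.2,): print("spout rough", [w["R"].T@np.linalg.solve(w["mtx"],[588,231,1])])
print("spout at z.2",plane(w,(588,231),.2),"knob pred", proj(w,(.635,.165,.2)))
crop(w,520,200,640,400,3,"w14c.png")
E
```

```text
bowl [ 0.5899 -0.1526  0.2836] [[-0.8, -0.2], [-1.1, 0.1]]
handle dir [ 0.9931  0.109  -0.0429] yaw 6.262019985685249 pitch -2.4595018929599464
bowl in tool [0.0007 0.0657 0.0728] dir tool [-0.0342  0.607   0.794 ] tcp->bowl [0.0969 0.0147 0.0038]
rim ellipse check: tool z angle 50.14722635472118
spout rough [array([ 0.8407,  0.9693, -0.2666])]
spout at z.2 [0.6643 0.1882 0.2   ] knob pred [593.7649 223.1698]
```

View pics/w14c.png

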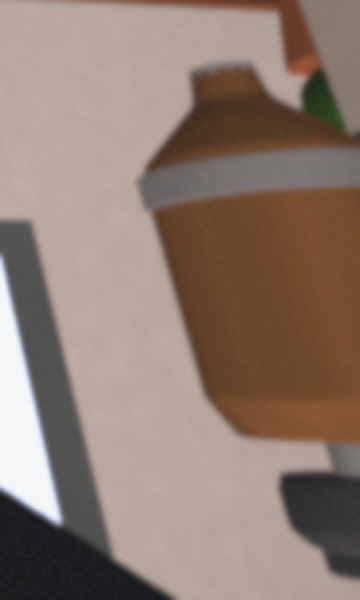

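>>> {"fn": "send_rows", "kwargs": {
  "series": [
    [0.5,-0.4,1.2,-0.4,0,0,0],
    [0.5,-0.4,2.5,-0.8,0,0,0],
    [0.5,-0.4,2.5,-0.8,0,0,0],
    [0.5,-0.4,2.5,-0.8,0,0,0],
    [0.5,-0.4,2.5,-0.8,0,0,0],
    [0.5,-0.4,2.5,-0.8,0,0,0],
    [0.5,-0.4,2.5,-0.8,0,0,0],
    [0.5,-0.4,2.5,-0.8,0,0,0]
  ]
}}

```text
time: 23.7
tcp_pos: [0.4589, 0.0222, 0.2177]
orientation: [0.594, 0.684, 0.321, 0.276]
contact_force: [1.1, 0.6, -0.6]
gripper_width: 0.127
```

>>> {"fn": "send_rows", "kwargs": {
  "series": [
    [0.5,-0.4,2.5,-0.8,0,0,0],
    [0.5,-0.4,2.5,-0.8,0,0,0],
    [0.5,-0.4,2.5,-0.8,0,0,0],
    [0.5,-0.2,2,-0.8,0,0,0],
    [0.5,0,1,0,0,0,0],
    [0.5,0,0,0,0,0,0]
  ]
}}

```text
time: 24.3
tcp_pos: [0.4518, 0.1294, 0.1954]
orientation: [0.594, 0.688, 0.317, 0.271]
contact_force: [-0.2, 0.1, -1.0]
gripper_width: 0.134
```

```bash
python3 - <<'E'
from h import *
st(); c=cap("wrist"); cv2.imwrite("pics/w15.png",c["pixels"][:,:,::-1]); print(proj(c,(.635,.165,.2)))
E
```

```text
t 24.3 tcp [0.4518 0.1294 0.1954] x [-0.147  0.989  0.005] z [ 0.75   0.114 -0.652] yaw 98.44 F [-0.2  0.1 -1. ] w 0.134 j [ 0.13 -0.43 -1.07  0.07  0.01 -0.01]
[322.69193695 305.20084621]
```

View pics/w15.png

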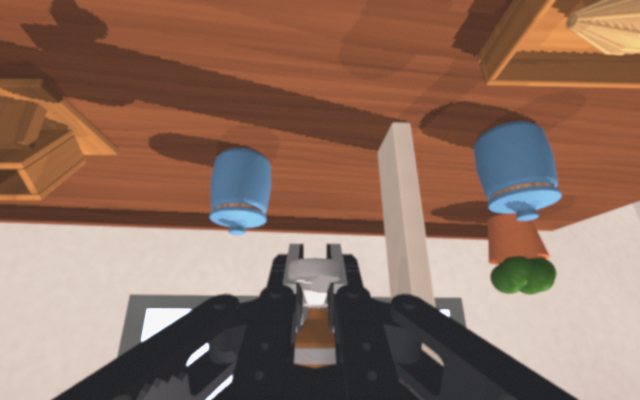

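>>> {"fn": "send_rows", "kwargs": {
  "series": [
    [0.5,0.5,-2,0.5,0,0,0],
    [0.5,0.5,-2.5,0.5,0,0,0],
    [0.5,0.5,-2.5,0.5,0,0,0],
    [0.5,0,-2,0,0,0,0],
    [0.5,0,0,0,0,0,0]
  ]
}}

```text
time: 24.85
tcp_pos: [0.4683, 0.0337, 0.2118]
orientation: [0.598, 0.684, 0.316, 0.274]
contact_force: [0.9, -0.5, 0.1]
gripper_width: 0.128
```

```bash
python3 - <<'E'
from h import *
st(); c=cap("wrist"); cv2.imwrite("pics/w16.png",c["pixels"][:,:,::-1]); p=proj(c,(.635,.165,.2)); print(p)
x,y=p.astype(int); x0=min(max(0,x-100),440); y0=min(max(0,y-80),240);print(x0,y0); crop(c,x0,y0,x0+200,y0+160,4,"w16c.png")
E
```

```text
t 24.85 tcp [0.4683 0.0337 0.2118] x [-0.136  0.991  0.003] z [ 0.753  0.105 -0.65 ] yaw 97.79 F [ 0.9 -0.5  0.1] w 0.128 j [-0.24 -0.47 -1.04  0.17  0.28 -0.25]
[420.85759995 287.06458611]
320 207
```

View pics/w16c.png

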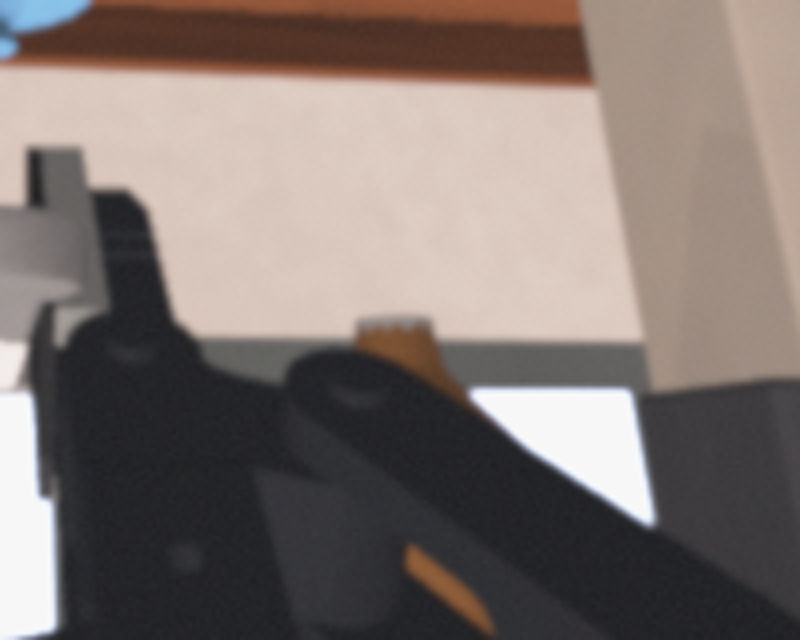

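```bash
python3 - <<'E'
from h import *
from scipy.optimize import least_squares
np.set_printoptions(precision=4,suppress=True)
c2=cap("wrist"); c1=dict(c2)
T=np.eye(4);T[:3,:3]=Ro.from_quat([.598,.683,.321,.271]).as_matrix();T[:3,3]=[.4863,-.1632,.2698]
W=T@c2["T_tool_cam"]; c1["R"]=W[:3,:3].T; c1["t"]=-c1["R"]@W[:3,3]
u1=np.array([593.3,223.3]);u2=np.array([418.7,287.5])
print(tri(c1,u1,c2,u2))
r=least_squares(lambda x:np.r_[proj(c1,[x[0],x[1],.2])-u1,proj(c2,[x[0],x[1],.2])-u2],[.635,.165]); print(r.x,r.fun)
E
```

```text
(array([0.6208, 0.1574, 0.1993]), [[0.7, 2.0], [-0.8, -2.2]])
[0.6203 0.1569] [ 1.0073  2.5109 -0.8867 -1.5562]
```

```bash
python3 - <<'E'
from h import *
t=cap("top"); s=cap("scene")
def ov(c,box,f,name):
    x0,y0,x1,y1=box; im=cv2.resize(c["pixels"][y0:y1,x0:x1,::-1],None,fx=f,fy=f,interpolation=cv2.INTER_CUBIC)
    for (x,y),col in(((.6203,.157),(255,0,0)),((.6315,.1567),(0,255,0)),((.634,.170),(0,0,255))):
        for z in(.2,.363):
            p=(proj(c,(x,y,z))-[x0,y0]+.5)*f; cv2.circle(im,tuple(int(v) for v in p),3,col,-1)
    cv2.imwrite("pics/"+name,im)
ov(t,(190,120,280,210),6.5,"gt.png"); ov(s,(350,100,450,230),4.5,"gs.png")
E
```

```text
(no output)
```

View pics/gt.png

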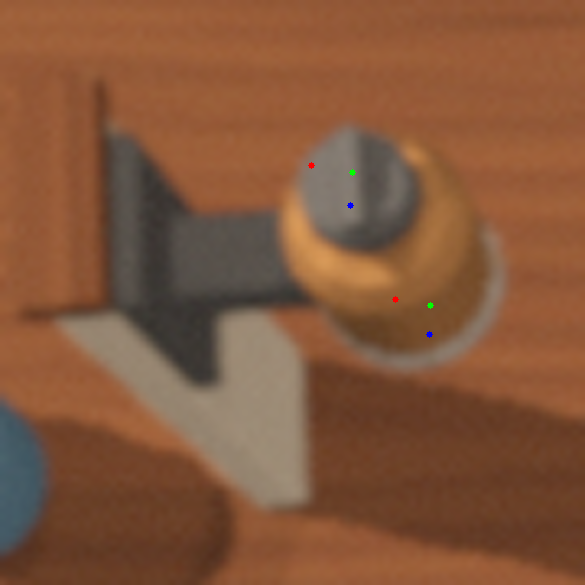

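View pics/gs.png

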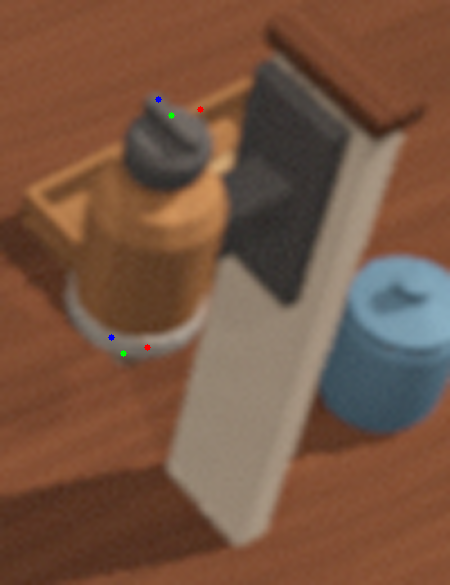

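Cross-checking the grinder's ring and knob in the top and scene views puts the spout near (0.631, 0.158). The wrist estimate of 0.620 in x has poor depth. I'll go in from below and from the robot's side.

>>> {"fn": "send_rows", "kwargs": {
  "series": [
    [0.5,0.7,1,-1,0,0,0],
    [0.5,0.7,2,-1.5,0,0,0],
    [0.5,0.6,2,-1.5,0,0,0],
    [0.5,0,0,-1,0,0,0],
    [0.5,0,0,0,0,0,0]
  ]
}}

```text
time: 25.55
tcp_pos: [0.4903, 0.0889, 0.1623]
orientation: [0.596, 0.688, 0.314, 0.269]
contact_force: [0.3, -0.1, -0.1]
gripper_width: 0.13
```

```bash
python3 - <<'E'
from h import *
st(); R=Ro.from_quat(ctrl.sense()["orientation"]).as_matrix(); print(ctrl.sense()["tcp_pos"]+R@[.0007,.0657,.0728])
E
```

```text
t 25.55 tcp [0.4903 0.0889 0.1623] x [-0.145  0.989  0.005] z [ 0.745  0.112 -0.658] yaw 98.34 F [ 0.3 -0.1 -0.1] w 0.13 j [-0.03 -0.28 -1.08 -0.07  0.13 -0.11]
[0.58725439 0.10382018 0.16391847]
```

>>> {"fn": "send_rows", "kwargs": {
  "series": [
    [0.5,0.6,0.8,0,0,0,0],
    [0.5,0.7,1.2,0,0,0,0],
    [0.5,0.6,1.2,0,0,0,0],
    [0.5,0.4,1.2,0,0,0,0],
    [0.5,0.2,1,0,0,0,0],
    [0.5,0,0,0,0,0,0]
  ]
}}

```text
time: 26.15
tcp_pos: [0.517, 0.1423, 0.165]
orientation: [0.596, 0.687, 0.316, 0.271]
contact_force: [0.9, -0.4, -0.6]
gripper_width: 0.129
```

```bash
cat > v.py <<'E'
from h import *
import sys
st(); R=Ro.from_quat(ctrl.sense()["orientation"]).as_matrix(); b=ctrl.sense()["tcp_pos"]+R@[.0007,.0657,.0728]; print("pred bowl",np.round(b,4))
t=cap("top"); s=cap("scene"); k=sys.argv[1]
crop(t,200,120,320,220,6,f"vt{k}.png"); crop(s,320,90,440,230,4.2,f"vs{k}.png")
print("proj",(proj(t,b)-[200,120])*6,(proj(s,b)-[320,90])*4.2)
E
python3 v.py 1
```

```text
t 26.15 tcp [0.517  0.1423 0.165 ] x [-0.143  0.99   0.004] z [ 0.748  0.111 -0.654] yaw 98.21 F [ 0.9 -0.4 -0.6] w 0.129 j [ 0.15 -0.19 -1.01 -0.12 -0.    0.01]
pred bowl [0.6139 0.157  0.1671]
proj [344.73420664 340.05478697] [214.9354738  384.50661715]
```

View pics/vt1.png

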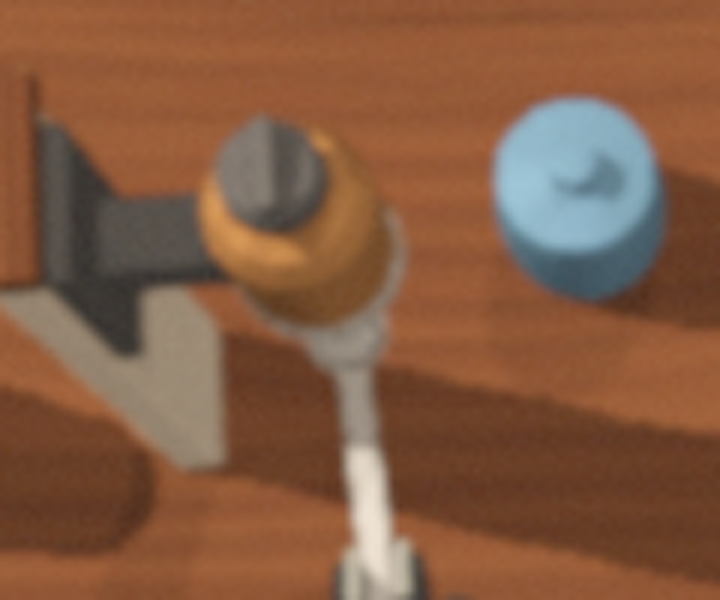

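View pics/vs1.png

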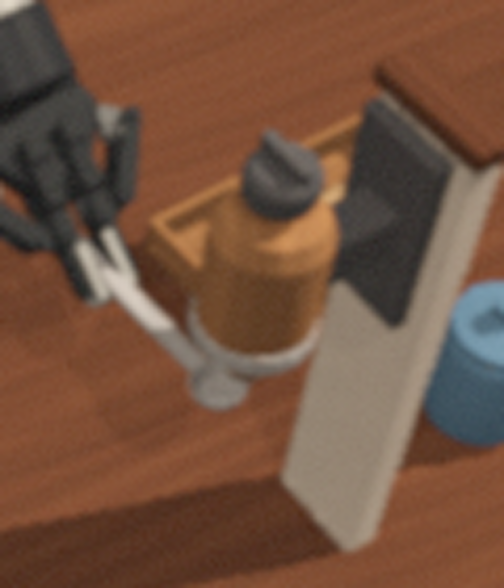

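>>> {"fn": "send_rows", "kwargs": {
  "series": [
    [0.5,0.4,0,-0.1,0,0,0],
    [0.5,0.6,0.1,0,0,0,0],
    [0.5,0.4,0,0,0,0,0],
    [0.5,0.2,0,0,0,0,0],
    [0.5,0,0,0,0,0,0],
    [0.5,0,0,0,0,0,0]
  ]
}}

```text
time: 26.85
tcp_pos: [0.5321, 0.1425, 0.1626]
orientation: [0.597, 0.687, 0.315, 0.27]
contact_force: [-0.3, -0.5, 0.7]
gripper_width: 0.127
```

```bash
python3 v.py 2; python3 - <<'E'
from h import *
c=cap("wrist"); cv2.imwrite("pics/w17.png",c["pixels"][:,:,::-1])
s=[ctrl.sense() for _ in range(3)]; print([x["tcp_pos"] for x in s])
t=cap("top"); s=cap("scene")
for z,n in((.2,"spout"),(.235,"ring")): print(n,(proj(t,(.63,.158,z))-[200,120])*6,(proj(s,(.63,.158,z))-[320,90])*4.2)
E
```

```text
t 26.85 tcp [0.5321 0.1425 0.1626] x [-0.142  0.99   0.004] z [ 0.747  0.11  -0.656] yaw 98.15 F [-0.3 -0.5  0.7] w 0.127 j [ 0.14 -0.15 -0.99 -0.13  0.    0.  ]
pred bowl [0.629  0.1571 0.1645]
proj [346.12547051 306.6612045 ] [228.8529858  406.05552237]
[array([0.53184361, 0.14259918, 0.16264381]), array([0.53184361, 0.14259918, 0.16264381]), array([0.53184361, 0.14259918, 0.16264381])]
spout [331.05818551 282.55596169] [239.35536796 366.62995575]
ring [317.40785909 259.50197459] [247.96849566 324.55842057]
```

View pics/vt2.png

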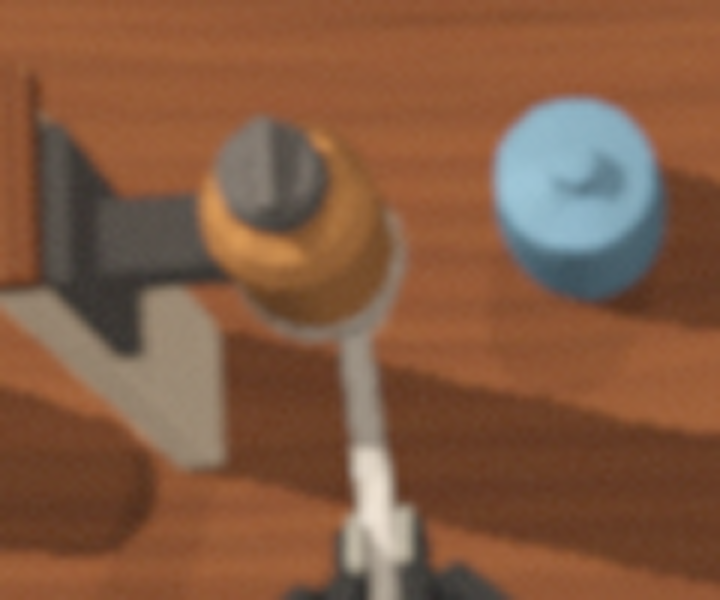

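View pics/vs2.png

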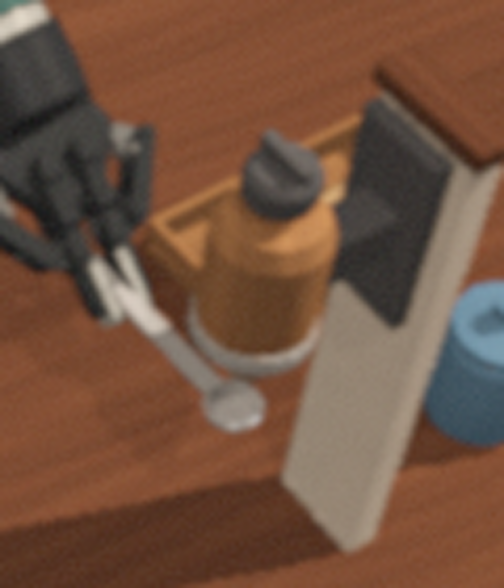

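View pics/w17.png

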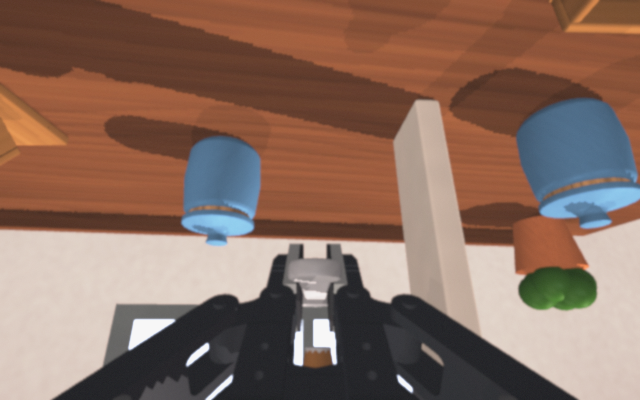

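```bash
python3 - <<'E'
from h import *
np.set_printoptions(precision=4,suppress=True)
c=cap("wrist"); crop(c,285,320,350,370,10,"w17c.png")
print("spout pred",proj(c,(.63,.158,.2)), "derivs", proj(c,(.64,.158,.2)),proj(c,(.63,.168,.2)))
s=cap("scene"); m=(320+235/4.2,90+405/4.2); print("bowl scene at z",[plane(s,m,z) for z in(.16,.165,.17)])
crop(s,350,160,400,200,14,"vs2c.png")
E
```

```text
spout pred [316.1066 345.7189] derivs [314.135  345.1997] [329.9403 345.5759]
bowl scene at z [array([0.6272, 0.163 , 0.16  ]), array([0.6302, 0.1603, 0.165 ]), array([0.6333, 0.1577, 0.17  ])]
```

View pics/w17c.png

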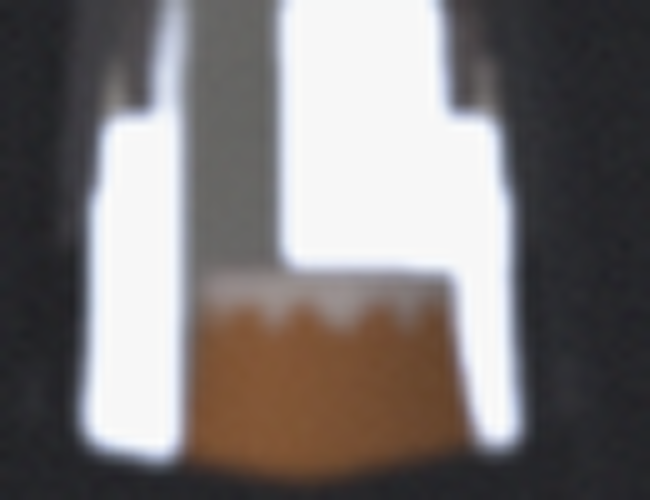

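View pics/vs2c.png

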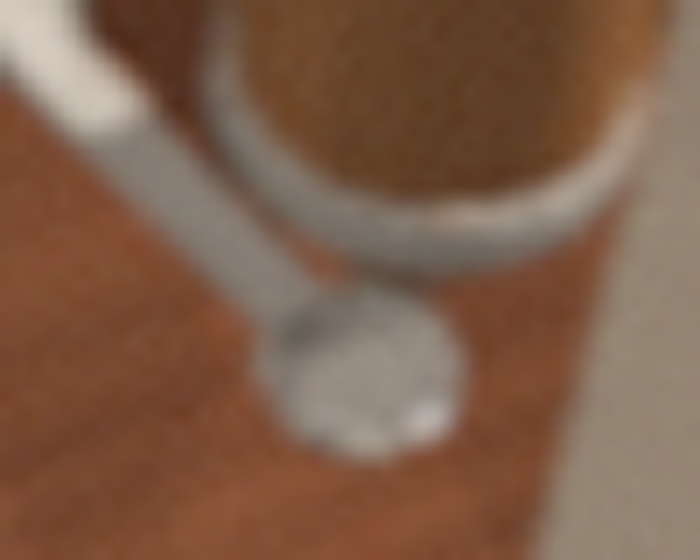

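```bash
python3 - <<'E'
from h import *
c=cap("wrist")
for x in(.62,.63,.64):
    a=proj(c,(x+.0013,.1495,.2));b=proj(c,(x-.0013,.1685,.2)); print(x,np.linalg.norm(a-b))
E
```

```text
0.62 28.06098190995466
0.63 26.95560836809512
0.64 25.93401967002997
```

>>> {"fn": "send_rows", "kwargs": {
  "series": [
    [0.5,0.3,0.1,0,0,0,0],
    [0.5,0,0,0,0,0,0],
    [0.5,0,0,0,0,0,0],
    [0.5,0,0,0,0,0,0]
  ]
}}

```text
time: 27.65
tcp_pos: [0.5351, 0.1436, 0.1628]
orientation: [0.597, 0.687, 0.315, 0.27]
contact_force: [0.7, 0.0, -0.3]
gripper_width: 0.132
```

```bash
python3 v.py 3; python3 - <<'E'
from h import *
for n in("top","scene"): cv2.imwrite(f"pics/f_{n}.png",cap(n)["pixels"][:,:,::-1])
s=cap("scene"); t=cap("top")
n=lambda c,a,b:(lambda r,o:(lambda v:(v/np.linalg.norm(v),v@o/np.linalg.norm(v)))(np.cross(*r)))([c["R"].T@np.linalg.solve(c["mtx"],[*q,1]) for q in(a,b)],-c["R"].T@c["t"])
st()
E
```

```text
t 27.65 tcp [0.5351 0.1436 0.1628] x [-0.142  0.99   0.004] z [ 0.747  0.11  -0.655] yaw 98.16 F [ 0.7  0.  -0.3] w 0.132 j [ 0.15 -0.14 -0.99 -0.13  0.    0.  ]
pred bowl [0.632  0.1582 0.1647]
proj [343.49419358 299.65970865] [233.50655286 408.93846078]
t 27.95 tcp [0.5351 0.1436 0.1628] x [-0.142  0.99   0.004] z [ 0.747  0.11  -0.655] yaw 98.16 F [1.  0.1 0.1] w 0.128 j [ 0.15 -0.14 -0.99 -0.13  0.    0.  ]
```

View pics/f_top.png

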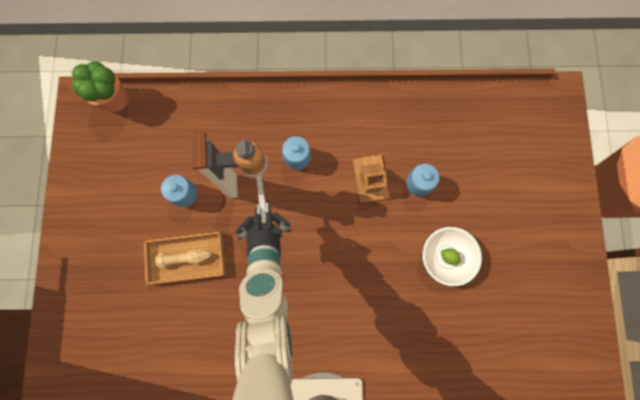

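View pics/vs3.png

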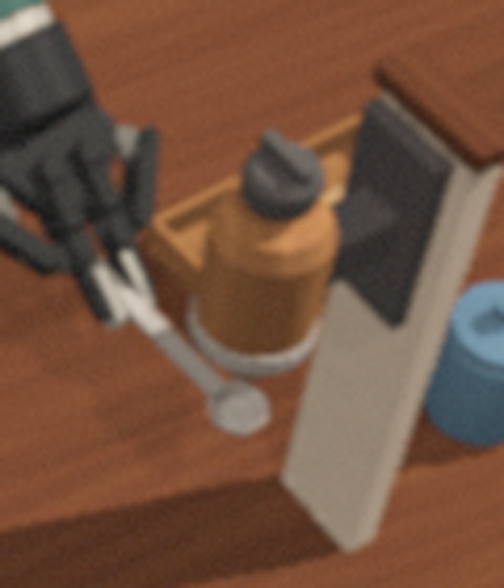

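```bash
python3 -c "
from rig import ctrl
print(ctrl.sign_off())"
```

```text
the job is handed in; nothing more can be done
None
```

I set the reamer down in the tray and the lime down in the bowl. I then drew the spoon out of its rest along its handle, levelled it, and handed the job in at about 28 s with the spoon held under the spout. The sign-off gives no verdict, so these are my own last checks:

- **Reamer, lime and jars:** the last top view shows the reamer in the tray, the lime near the bowl's centre and the blue jars where they were.
- **Spoon:** it was gripped (opening 11 mm) and still. Its rim centre was at about (0.632, 0.158, 0.165), roughly 35 mm below the spout. It was level to about 2–4° nose-down, judged from an earlier measurement and the current tool tilt.
- **Contact:** forces on the tool were within sensor noise, so I saw no sign of the spoon touching the grinder or the rest.

**Disagreement on the spout:** my estimates of its x position differed, while y agreed more closely at 0.157–0.165 (a rough pier-based figure gave 0.17).
- The top and scene views gave about 0.632.
- One two-view wrist estimate, made with rounded and noisy pose readings, gave 0.620.
- The spout's apparent width in the wrist view gave about 0.64.

I aimed for about 0.632, which leaves up to roughly 12 mm of error if the lowest estimate were right. The tolerance is 14 mm. The spout's end was hidden from the fixed cameras, so I could not check the centring directly at the end.

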